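# Tip matchboxes out of a press-to-tip caddy and stack them

### The arm

A 6-joint arm with a two-finger parallel gripper is mounted at the origin on a cart in front of the work surface, level with it; the furniture and walls round the work are solid. World frame = base frame: x ahead of the robot, y to its left, z up, the work surface at z = 0. Lengths are in mm, angles in rad, forces in N, time in s.
With the tool pointing down it reaches from about 325 to 900 mm from the base axis. Payload 3.5 kg.
Tool frame: the origin (TCP) lies at the very end of the fingers, on their centre line; the grasp point (between the pads) lies 19 mm behind it; z points along the fingers, y is the direction in which the jaws open and shut (so a half turn about z gives the same grasp; the last joint's range is limited). The gripper opens to 85 mm and grips with 20 to 120 N. Pads are 22 mm wide; open, the fingers measure 114 mm over their backs; the gripper's body (76 mm by 85 mm) begins 54 mm behind the grasp point. The pads swing forward as they close: fully open they stand 13 mm farther back than shut.
Start: joints at [-1.282, 0.276, -0.026, 1.268, 0, 1.467], TCP at [238.646, -577.642, 200.313] pointing down, gripper open.
Joint ranges: [-3.12, 3.12], [-0.85, 1.88], [-1.08, 1.24], [-1.95, 2.15], [-1.57, 1.53], [-3.14, 3.14]. Speed limits (rad/s): [2.57, 2.57, 3.14, 3.14, 3.14, 3.14].

### API

Orientations are given as a 3x3 rotation matrix whose columns are the frame's x, y, z axes.
In Python, from rig import telemetry, eyes, ticket gives the robot as it stands.
- The arm moves only by the tool step_arm, never from a script. Its argument "rows" is one flat list of numbers, 7 for each row, row after row: the shift along the tool's x, y, z in mm, then the turn, a rotation vector about the tool's x, y, z in rad, then the finger opening in mm, from 0 to 85.4. A call has exactly 5 rows; each row shifts and turns the pose as measured when the row begins, along the tool's axes as they then stand; what a row does not reach is not made up. A row lasts 1/8 s, in which the tool goes at most 62.5 mm and 10.7 degrees, less where a joint would pass 70% of its speed; a pose out of reach is approached as far as the arm can. A call is refused whole if a number of a shift passes 62.5 or a number of a turn 0.188, either way. A call with a gripper value outside its range is refused whole. The fingers move at their own pace and stop on an object; "newtons" is the grip in N (left out, the last holds). Time passes only in rows, so rows that do not move let the fingers close, or fill a call up. It gives the time, the measured TCP pose, the force and the opening at its end, in the units of the state.
- telemetry.read_state(): the state, without advancing time (a new reading comes with each control period).
- eyes.get_image(name): name is "scene" or "top" or "wrist"; returns the picture (420x560x3 uint8, red, green, blue); there is no depth.
- eyes.camera_params(name): a dict with "camera_matrix" (3x3 intrinsics, pixels), "camera_from_world" (4x4, takes a point from world to camera coordinates); the wrist camera has in their place "T_tool_cam" (4x4, takes a point from camera to tool coordinates, whose origin is the TCP and whose axes are the flange's). Camera axes: x right, y down, z forward; pixel columns grow to the right and rows downward; lengths in mm; the calibration is good to about 2 mm. The wrist camera is an equidistant fisheye: a pixel r from the principal point sees the ray r / f radians off the axis. A picture is of the moment at which its call begins: read the wrist's pose just before it. camera_params takes no time and is no camera call.
- ticket.sign_off(): hands the job in, once; it reports no verdict.
Trained networks look in the newest picture that a camera, given by its name, has taken for a name from the list of things; names that differ only in an ending like _2 or _b are one class to them, and where a whole thing is asked for, a point or a joint stands for the part that bears it (a point fixed in the world has none). Each returns a list of dicts, best first, with "score" (0 to 1); they miss things now and then, are a little off and sometimes report something else, mostly with a low value. They report only what shows in the picture. A call takes as long as a camera call.
- eyes.cut_out(camera, name): "region" (420x560 bool, what is visible of it) and "at" ([column, row] in pixels, amid what is visible of it).
The state is a dict: "time_s": time; "qpos": joint angles; "dq": joint speeds; "joint_torque": joint torques, N m; "ee_pos": TCP position; "tcp_rot": TCP orientation; "contact_force": force on the tool from outside, world axes, zero at the start; "torque": the same for the moment, N m; "finger_gap": finger opening in mm.
Only numpy, scipy, OpenCV 4.12 (cv2) and the standard library are available. Lean on these libraries where they do the work, as an engineer would, in place of code of your own. Each camera call takes 0.05 s, during which the arm holds its last target.

### The job

Empty the wooden caddy: press down the end of each matchbox at the brass-dotted side of its well, so that its other end tips up and can be grasped, lift it out and stack it flat and squarely, edges lined up, on the matchbox lying alone on the board, so that all three stand in one column with their long sides the same way. Set the boxes down gently without dropping them, and leave the bottom box and the things around it where they are.

Things in the scene. Friction and masses are not known exactly. Their poses are not given: they have to be found in the camera images.
- caddy: fixed wooden caddy, 154 (x) x 206 (y) x 54 mm high, on a board whose top is 72 mm over the stove; origin centred under it, x axis toward its far rim. Two wells, 122 mm (x) by 70 mm, centred at y = +52.5 and -52.5 mm. A box lies in each, flush with the caddy's top, long side along x, centre at x = +7.5 mm, 2 mm from the far wall; the gap at the near (-x) end, by a brass dot in the rim, is 10 mm
- press_left (a point): where to press the box in the +y well: on its top face 11 mm from its near end, level with the caddy's top, fixed to the caddy, same axes. The well's floor, 23 mm below the top, ends in a cross edge 3 mm to the near side of the box's centre; from there a ramp falls toward -x at 27 degrees. Pressed down about 20 mm here, the box tips onto the ramp
- press_right (a point): the same point for the box in the -y well. A tipped box stays by itself when let go: sloping 27 degrees, near end sunk in the well, far end wholly above the caddy's top. Its long sides can then be gripped near the far end, with the tool leaning square to the box
- box_left_center (a point): centre of the matchbox in the +y well: closed, red and brown, 65 mm (its x) by 110 mm (its y) by 23 mm (its z, up), 0.06 to 0.13 kg
- box_right_center (a point): centre of the matchbox in the -y well, the same kind
- box_base_center (a point): centre of the matchbox lying alone and flat on the board, the same kind and axes; the bottom of the column
- candle: loose candle in a glass jar, 76 mm across, 90 mm high, origin under it; leave alone
- mug: loose mug, 90 x 122 x 105 mm high, origin under it; leave alone
- shaker: loose salt shaker, 44 mm across, 90 mm high, origin under it; leave alone

How it is judged (in metres and radians):
On the way, in this order (a step that is already met when the one before it is completed fails the run):
1. a matchbox lies tipped up in its well (((angle between box_left_center's own z axis and vertical above 0.35 rad and horizontal distance between box_left_center and caddy below 0.085 m and height (world z) of box_left_center between 0.102 and 0.132 m) or (angle between box_right_center's own z axis and vertical above 0.35 rad and horizontal distance between box_right_center and caddy below 0.085 m and height (world z) of box_right_center between 0.102 and 0.132 m))), for 0.2 s.
2. one matchbox from the caddy lies squarely on the bottom box (((horizontal distance between box_left_center and box_base_center below 0.012 m and z of box_left_center in the frame of box_base_center between 0.019 and 0.027 m and angle between the y axis of box_left_center and the y axis of box_base_center, either way round below 0.15 rad and angle between box_left_center's own z axis and vertical below 0.06 rad) or (horizontal distance between box_right_center and box_base_center below 0.012 m and z of box_right_center in the frame of box_base_center between 0.019 and 0.027 m and angle between the y axis of box_right_center and the y axis of box_base_center, either way round below 0.15 rad and angle between box_right_center's own z axis and vertical below 0.06 rad))), for 0.2 s.
At the end, for the whole second after the job is handed in: All three matchboxes form one column, in either order above the bottom box, which lies flat on the board: each upper box lies flat (within 3.4 degrees) right way up on the one below, centres within 12 mm horizontally, one box thickness apart (19 to 27 mm), long sides parallel within 8.6 degrees ((((horizontal distance between box_left_center and box_base_center below 0.012 m and z of box_left_center in the frame of box_base_center between 0.019 and 0.027 m and angle between the y axis of box_left_center and the y axis of box_base_center, either way round below 0.15 rad and angle between box_left_center's own z axis and vertical below 0.06 rad) and (horizontal distance between box_right_center and box_left_center below 0.012 m and z of box_right_center in the frame of box_left_center between 0.019 and 0.027 m and angle between the y axis of box_right_center and the y axis of box_left_center, either way round below 0.15 rad and angle between box_right_center's own z axis and vertical below 0.06 rad)) or ((horizontal distance between box_right_center and box_base_center below 0.012 m and z of box_right_center in the frame of box_base_center between 0.019 and 0.027 m and angle between the y axis of box_right_center and the y axis of box_base_center, either way round below 0.15 rad and angle between box_right_center's own z axis and vertical below 0.06 rad) and (horizontal distance between box_left_center and box_right_center below 0.012 m and z of box_left_center in the frame of box_right_center between 0.019 and 0.027 m and angle between the y axis of box_left_center and the y axis of box_right_center, either way round below 0.15 rad and angle between box_left_center's own z axis and vertical below 0.06 rad))) and angle between box_base_center's own z axis and vertical below 0.06 rad and height (world z) of box_base_center below 0.092 m); the robot touches nothing.
It fails at once if the bottom box is pushed more than 40 mm from its place (distance of box_base_center from where it was at the start of the episode above 0.04 m).
It fails at once if the candle, mug or shaker is moved more than 30 mm (distance of any of candle, mug, shaker from where it was at the start of the episode above 0.03 m).
It fails at once if a matchbox is dropped (moving at over 0.5 m/s out of the gripper) ((linear speed of box_left above 0.5 m/s and contact force between the fingers and box_left below 0.05 N) or (linear speed of box_right above 0.5 m/s and contact force between the fingers and box_right below 0.05 N)).
It also fails if it takes over 62 s, if anything falls off the work surface, if the arm or the gripper's body presses on something with over 40 N, if the wrist force passes 120 N, or if a joint passes its speed limit or range.

## Working session

There is one attempt and no reset: what is moved stays moved. The work goes in short steps, Python scripts to look and compute and a tool call to move; the robot and the scene stay as the last step left them, time stands still between calls to the robot, and variables do not carry over. Pictures are saved under pics/ and viewed, and the job is handed in when it is done.

Besides the shell and the picture viewer there is one more tool, called after "Call:" as name(argument=value, ...), one argument or row to a line, values as JSON. step_arm: Moves the arm, as the interface text tells. Its arguments: {"type":"object","properties":{"rows":{"type":"array","items":{"type":"number"}},"newtons":{"type":"number"}},"required":["rows"]}

```bash
ls; mkdir -p pics; python3 - <<'E'
from rig import telemetry, eyes
import cv2, numpy as np
s=telemetry.read_state(); print({k:np.round(v,3).tolist() for k,v in s.items()})
for n in ["scene","top","wrist"]:
    im=eyes.get_image(n); cv2.imwrite(f"pics/{n}0.png",im[:,:,::-1]); 
    p=eyes.camera_params(n); print(n,{k:np.round(v,4).tolist() for k,v in p.items()})
E
```

```text
pics
{'time_s': 0.0, 'qpos': [-1.282, 0.277, -0.028, 1.268, 0.0, 1.467], 'dq': [-0.001, 0.001, 0.002, -0.0, -0.0, -0.002], 'joint_torque': [0.001, -44.551, 29.52, 0.016, 0.0, 0.0], 'ee_pos': [238.407, -576.8, 199.115], 'tcp_rot': [[0.924, 0.382, -0.001], [0.382, -0.924, 0.002], [0.0, -0.002, -1.0]], 'contact_force': [-0.034, 0.149, -0.852], 'torque': [0.017, 0.026, 0.01], 'finger_gap': 85.693}
scene {'camera_matrix': [[540.7022, 0.0, 272.1112], [0.0, 540.7022, 207.5837], [0.0, 0.0, 1.0]], 'camera_from_world': [[0.6064, -0.7951, 0.0004, -566.5764], [-0.3367, -0.2572, -0.9058, 262.9809], [0.7203, 0.5492, -0.4237, 1053.4408], [0.0, 0.0, 0.0, 1.0]]}
top {'camera_matrix': [[429.1513, 0.0, 276.1329], [0.0, 429.1513, 206.3608], [0.0, 0.0, 1.0]], 'camera_from_world': [[-0.0012, -1.0, 0.0059, -229.6152], [-0.9937, 0.0006, -0.1125, 633.8668], [0.1125, -0.006, -0.9936, 996.4578], [0.0, 0.0, 0.0, 1.0]]}
wrist {'camera_matrix': [[325.1923, 0.0, 278.3066], [0.0, 325.1923, 210.5427], [0.0, 0.0, 1.0]], 'T_tool_cam': [[-0.0003, -0.9646, -0.2636, 67.5686], [1.0, -0.0001, -0.0008, -0.1086], [0.0007, -0.2636, 0.9646, -172.0824], [0.0, 0.0, 0.0, 1.0]]}
```

View pics/scene0.png

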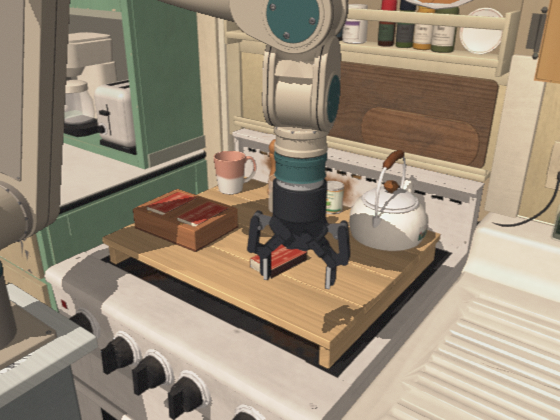

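View pics/top0.png

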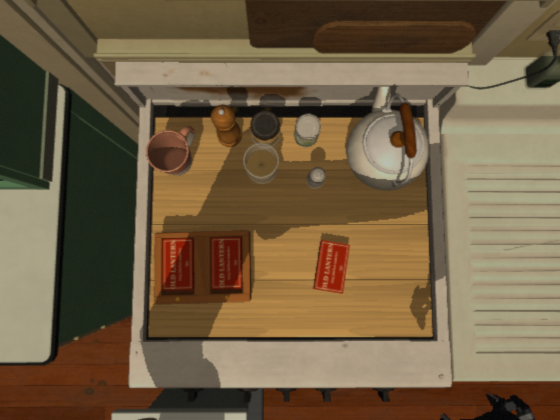

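View pics/wrist0.png

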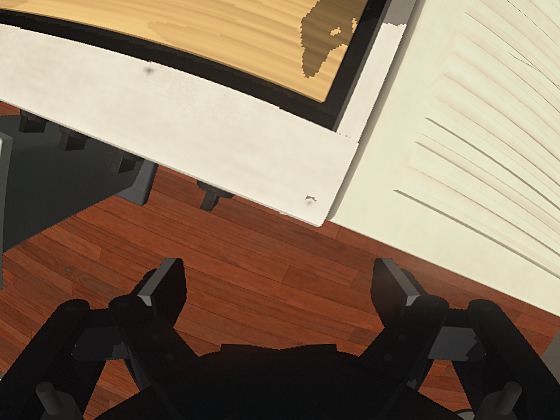

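```bash
cat > h.py <<'E'
import numpy as np, cv2
from rig import telemetry, eyes
from scipy.spatial.transform import Rotation as R
def ray2plane(cam,uv,z,im=None):
    p=eyes.camera_params(cam);K=p["camera_matrix"];T=np.array(p["camera_from_world"])
    Rm,t=T[:3,:3],T[:3,3]
    uv=np.atleast_2d(uv).astype(float)
    d=np.c_[(uv[:,0]-K[0][2])/K[0][0],(uv[:,1]-K[1][2])/K[1][1],np.ones(len(uv))]@Rm
    c=-Rm.T@t
    return c+d*((z-c[2])/d[:,2])[:,None]
def wray(uv,z,ee,rot):
    p=eyes.camera_params("wrist");K=p["camera_matrix"];T=np.array(p["T_tool_cam"])
    uv=np.atleast_2d(uv).astype(float)
    dx=uv-[K[0][2],K[1][2]]; r=np.linalg.norm(dx,axis=1); th=r/K[0][0]
    d=np.c_[dx/np.maximum(r,1e-9)[:,None]*np.sin(th)[:,None],np.cos(th)]
    d=d@T[:3,:3].T@np.array(rot).T
    c=np.array(ee)+np.array(rot)@T[:3,3]
    return c+d*((z-c[2])/d[:,2])[:,None]
def wproj(P,ee,rot):
    p=eyes.camera_params("wrist");K=p["camera_matrix"];T=np.array(p["T_tool_cam"])
    P=np.atleast_2d(P); q=((P-ee)@np.array(rot)-T[:3,3])@T[:3,:3]
    n=np.linalg.norm(q[:,:2],axis=1);th=np.arctan2(n,q[:,2])
    return q[:,:2]/n[:,None]*th[:,None]*K[0][0]+[K[0][2],K[1][2]]
E
python3 - <<'E'
from h import *
im=eyes.get_image("top"); c=im[220:320,140:370]; cv2.imwrite("pics/tz.png",cv2.resize(c,None,fx=3.4,fy=3.4,interpolation=cv2.INTER_CUBIC)[:,:,::-1])
zs=dict(caddy=126,box_left_center=126,box_right_center=126,box_base_center=95,candle=140,mug=160,shaker=140)
for n,z in zs.items():
    for d in eyes.cut_out("top",n)[:4]:
        m=d["region"].astype(np.uint8)
        cs,_=cv2.findContours(m,cv2.RETR_EXTERNAL,cv2.CHAIN_APPROX_NONE)
        k=max(cs,key=len)[:,0,:]
        w=ray2plane("top",k,z)[:,:2].astype(np.float32)
        r=cv2.minAreaRect(w)
        print(n,round(d["score"],2),np.round(d["at"],1),m.sum(),np.round(r[0],1),np.round(r[1],1),round(r[2],1), np.round(ray2plane("top",d["at"],z)[0,:2],1))
E
```

```text
caddy 0.96 [200.9 274.9] 3652 [493.1 -70.9] [154.3 206.7] 1.4 [474.9 -67.3]
box_left_center 0.66 [177.3 264.1] 1592 [498.7 -18.4] [109.   66.7] 1.6 [498.1 -15.9]
box_left_center 0.57 [256.6 164.1] 1189 [ 721.9 -195. ] [77.8 92.8] 89.9 [ 718.  -186.4]
box_right_center 0.74 [227.1 264.1] 1599 [ 502.7 -120.9] [111.7  69.4] 0.4 [ 497.9 -123.5]
box_base_center 0.63 [333.  267.2] 1470 [ 492.  -353.6] [ 67.4 109.9] 80.6 [ 490.1 -356.8]
candle 0.83 [259.3 159.8] 1149 [ 716.6 -197.6] [91.3 72.4] 0.0 [ 724.6 -192.8]
mug 0.85 [171.8 154.5] 1803 [ 7.432e+02 -5.000e-01] [ 99.5 109. ] 85.2 [731.7  -6. ]
mug 0.28 [202.2 278.7] 3698 [493.5 -75.9] [147.8 201.3] 1.5 [468.7 -75.8]
shaker 0.77 [315.9 176. ] 323 [ 685.3 -317.7] [40.2 47.1] 45.1 [ 688.6 -316.4]
```

View pics/tz.png

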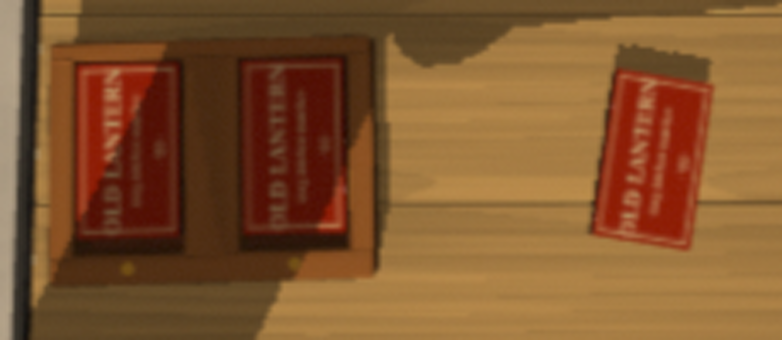

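```bash
python3 - <<'E'
from h import *
im=eyes.get_image("top")
S=6
for nm,(x0,y0,x1,y1),z in [("L",(158,232,198,302),126),("R",(205,232,248,302),126),("B",(310,235,355,300),95)]:
    c=cv2.resize(im[y0:y1,x0:x1],None,fx=S,fy=S,interpolation=cv2.INTER_CUBIC).astype(int)
    r,g,b=c[...,0],c[...,1],c[...,2]
    m=((r>2.6*g)&(r>70)).astype(np.uint8)
    m=cv2.morphologyEx(m,cv2.MORPH_OPEN,np.ones((7,7)))
    cs,_=cv2.findContours(m,cv2.RETR_EXTERNAL,cv2.CHAIN_APPROX_NONE)
    k=max(cs,key=cv2.contourArea)[:,0,:]
    uv=(k+.5)/S-.5+[x0,y0]
    w=ray2plane("top",uv,z)[:,:2].astype(np.float32)
    q=cv2.minAreaRect(w); print(nm,np.round(q[0],1),np.round(q[1],1),round(q[2],2), len(cs))
# brass dots
print(ray2plane("top",[[140+128/3.4,220+268/3.4],[140+294/3.4,220+263/3.4]],126))
# caddy outer corners  at z=126: image tz
pts=np.array([[52,44],[374,38],[376,272],[52,286]])/3.4+[140,220]
print(np.round(ray2plane("top",pts,126),1))
E
```

```text
L [499.  -15.6] [98.1 53.7] 1.6 7
R [ 501.8 -120. ] [97.7 54.1] 1.31 12
B [ 492.1 -353.5] [54.3 98.4] 80.72 7
[[ 424.35551613  -18.47347324  126.        ]
 [ 427.26269328 -122.93158429  126.        ]]
[[ 565.4   33.6  126. ]
 [ 569.1 -172.6  126. ]
 [ 421.6 -174.7  126. ]
 [ 413.3   29.   126. ]]
```

```bash
cat >> h.py <<'E'
def yawpitch(yaw,lean=0):
    # tool z down leaning outward along caddy-dir; tool x = -dir (camera near side)
    d=np.array([np.cos(yaw),np.sin(yaw),0]);u=np.array([0,0,1.])
    z=np.sin(lean)*d-np.cos(lean)*u
    x=-np.cos(lean)*d-np.sin(lean)*u
    y=np.cross(z,x)
    return np.c_[x,y,z]
def plan(pos,Rt,gap,step=60,turn=.185,n=None,s=None):
    s=s or telemetry.read_state()
    p=np.array(s["ee_pos"]);R0=np.array(s["tcp_rot"])
    rv=R.from_matrix(R0.T@Rt).as_rotvec(); d=np.array(pos)-p
    k=n or int(max(1,np.ceil(max(np.linalg.norm(d)/step,np.linalg.norm(rv)/turn))))
    print("dist",np.round(d,1),"rotvec",np.round(rv,3),"rows",k)
    out=[]
    for i in range(k):
        Ri=R0@R.from_rotvec(rv*i/k).as_matrix()
        t=Ri.T@(d/k)
        out.append(list(np.round(t,1))+list(np.round(rv/k,3))+[gap])
    while len(out)%5: out.append([0]*6+[gap])
    for i in range(0,len(out),5): print([float(v) for r in out[i:i+5] for v in r])
E
python3 - <<'E'
from h import *
s=telemetry.read_state()
ee,rot=np.array(s["ee_pos"]),np.array(s["tcp_rot"])
for z in (0,-13):
    P=[[x,y,z] for x in(-11,11) for y in (-42.7,42.7)]
    print(z,np.round(wproj(np.array(P)@rot.T+ee,ee,rot)))
plan([454.8,-16.5,185],yawpitch(.027),0)
E
```

```text
0 [[206. 262.]
 [351. 262.]
 [203. 227.]
 [354. 227.]]
-13 [[201. 272.]
 [356. 272.]
 [198. 234.]
 [359. 234.]]
dist [216.2 561.2 -15.3] rotvec [-0.     0.    -2.777] rows 16
[25.9, -27.3, 1.0, -0.0, 0.0, -0.174, 0.0, 30.2, -22.4, 1.0, -0.0, 0.0, -0.174, 0.0, 33.6, -16.8, 1.0, -0.0, 0.0, -0.174, 0.0, 36.0, -10.8, 1.0, -0.0, 0.0, -0.174, 0.0, 37.3, -4.4, 1.0, -0.0, 0.0, -0.174, 0.0]
[37.5, 2.1, 1.0, -0.0, 0.0, -0.174, 0.0, 36.6, 8.6, 1.0, -0.0, 0.0, -0.174, 0.0, 34.6, 14.8, 1.0, -0.0, 0.0, -0.174, 0.0, 31.5, 20.5, 1.0, -0.0, 0.0, -0.174, 0.0, 27.5, 25.6, 1.0, -0.0, 0.0, -0.174, 0.0]
[22.6, 30.0, 1.0, -0.0, 0.0, -0.174, 0.0, 17.1, 33.5, 1.0, -0.0, 0.0, -0.174, 0.0, 11.1, 35.9, 1.0, -0.0, 0.0, -0.174, 0.0, 4.7, 37.3, 1.0, -0.0, 0.0, -0.174, 0.0, -1.8, 37.5, 1.0, -0.0, 0.0, -0.174, 0.0]
[-8.2, 36.7, 1.0, -0.0, 0.0, -0.174, 0.0, 0.0, 0.0, 0.0, 0.0, 0.0, 0.0, 0.0, 0.0, 0.0, 0.0, 0.0, 0.0, 0.0, 0.0, 0.0, 0.0, 0.0, 0.0, 0.0, 0.0, 0.0, 0.0, 0.0, 0.0, 0.0, 0.0, 0.0, 0.0]
```

Call:
step_arm(
  rows=[25.9, -27.3, 1, 0, 0, -0.174, 0, 30.2, -22.4, 1, 0, 0, -0.174, 0, 33.6, -16.8, 1, 0, 0, -0.174, 0, 36, -10.8, 1, 0, 0, -0.174, 0, 37.3, -4.4, 1, 0, 0, -0.174, 0],
  newtons=60,
)

```text
time_s: 1.23
ee_pos: [305.4, -400.1, 195.3]
tcp_rot: [[0.281, 0.96, 0.002], [0.96, -0.281, -0.003], [-0.002, 0.002, -1.0]]
contact_force: [0.2, 0.4, -0.9]
finger_gap: 0.1
```

Call:
step_arm(
  rows=[37.5, 2.1, 1, 0, 0, -0.174, 0, 36.6, 8.6, 1, 0, 0, -0.174, 0, 34.6, 14.8, 1, 0, 0, -0.174, 0, 31.5, 20.5, 1, 0, 0, -0.174, 0, 27.5, 25.6, 1, 0, 0, -0.174, 0],
)

```text
time_s: 1.85
ee_pos: [368.1, -216.8, 190.9]
tcp_rot: [[-0.576, 0.818, 0.005], [0.818, 0.576, -0.005], [-0.007, 0.001, -1.0]]
contact_force: [0.5, -0.6, 0.3]
finger_gap: -0.1
```

```bash
python3 - <<'E'
from h import *
plan([454.8,-16.5,185],yawpitch(.027),0)
E
```

```text
dist [ 86.7 200.3  -5.9] rotvec [-0.003  0.007 -0.984] rows 6
[19.0, 31.0, 0.9, -0.0, 0.001, -0.164, 0.0, 13.6, 33.7, 0.9, -0.0, 0.001, -0.164, 0.0, 8.0, 35.5, 0.9, -0.0, 0.001, -0.164, 0.0, 2.1, 36.3, 1.0, -0.0, 0.001, -0.164, 0.0, -3.9, 36.2, 1.0, -0.0, 0.001, -0.164, 0.0]
[-9.8, 35.0, 1.0, -0.0, 0.001, -0.164, 0.0, 0.0, 0.0, 0.0, 0.0, 0.0, 0.0, 0.0, 0.0, 0.0, 0.0, 0.0, 0.0, 0.0, 0.0, 0.0, 0.0, 0.0, 0.0, 0.0, 0.0, 0.0, 0.0, 0.0, 0.0, 0.0, 0.0, 0.0, 0.0]
```

Call:
step_arm(
  rows=[19, 31, 0.9, 0, 0.001, -0.164, 0, 13.6, 33.7, 0.9, 0, 0.001, -0.164, 0, 8, 35.5, 0.9, 0, 0.001, -0.164, 0, 2.1, 36.3, 1, 0, 0.001, -0.164, 0, -3.9, 36.2, 1, 0, 0.001, -0.164, 0],
)

```text
time_s: 2.48
ee_pos: [440.6, -43.4, 187.2]
tcp_rot: [[-0.994, 0.109, 0.005], [0.109, 0.994, -0.005], [-0.005, -0.004, -1.0]]
contact_force: [0.6, -0.2, -0.2]
finger_gap: 0.2
```

```bash
python3 - <<'E'
from h import *
plan([454.8,-16.5,185],yawpitch(.027),0)
E
```

```text
dist [14.2 26.9 -2.2] rotvec [-0.005  0.005 -0.137] rows 1
[-11.1, 28.3, 2.1, -0.005, 0.005, -0.137, 0.0, 0.0, 0.0, 0.0, 0.0, 0.0, 0.0, 0.0, 0.0, 0.0, 0.0, 0.0, 0.0, 0.0, 0.0, 0.0, 0.0, 0.0, 0.0, 0.0, 0.0, 0.0, 0.0, 0.0, 0.0, 0.0, 0.0, 0.0, 0.0]
```

Call:
step_arm(
  rows=[-8, 20, 2, -0.005, 0.005, -0.1, 0, -4, 8, 0, 0, 0, -0.03, 0, 0, 2, 0, 0, 0, -0.01, 0, 0, 0, 0, 0, 0, 0, 0, 0, 0, 0, 0, 0, 0, 0],
)

```text
time_s: 3.1
ee_pos: [455.1, -12.9, 185.7]
tcp_rot: [[-0.999, -0.036, 0.001], [-0.036, 0.999, -0.0], [-0.001, -0.0, -1.0]]
contact_force: [-0.0, -0.6, 0.5]
finger_gap: -0.1
```

```bash
python3 - <<'E'
from h import *
plan([454.8,-16.5,185],yawpitch(.027),0)
im=eyes.get_image("wrist"); cv2.imwrite("pics/w1.png",im[:,:,::-1])
E
```

```text
dist [-0.3 -3.6 -0.7] rotvec [-0.     0.001  0.009] rows 1
[0.4, -3.6, 0.7, -0.0, 0.001, 0.009, 0.0, 0.0, 0.0, 0.0, 0.0, 0.0, 0.0, 0.0, 0.0, 0.0, 0.0, 0.0, 0.0, 0.0, 0.0, 0.0, 0.0, 0.0, 0.0, 0.0, 0.0, 0.0, 0.0, 0.0, 0.0, 0.0, 0.0, 0.0, 0.0]
```

View pics/w1.png

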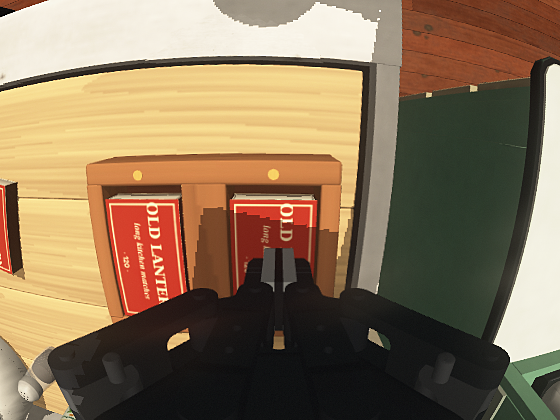

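```bash
python3 - <<'E'
from h import *
s=telemetry.read_state();ee,rot=np.array(s["ee_pos"]),np.array(s["tcp_rot"])
for z in (0,-10): print(np.round(wproj(np.array([[x,y,z] for x in(-11,11) for y in(-7,7)])@rot.T+ee,ee,rot)))
print(np.round(wray([[138,175],[273,174],[230,197],[314,192],[108,198],[181,195]],126,ee,rot),1))
E
```

```text
[[265. 260.]
 [289. 260.]
 [265. 224.]
 [290. 224.]]
[[265. 268.]
 [290. 268.]
 [264. 230.]
 [291. 230.]]
[[ 428.1 -121.   126. ]
 [ 425.5  -17.2  126. ]
 [ 443.5  -48.3  126. ]
 [ 437.6   13.1  126. ]
 [ 447.  -149.9  126. ]
 [ 443.   -86.   126. ]]
```

```bash
python3 - <<'E'
from h import *
im=cv2.imread("pics/w1.png")[180:340,200:360]; cv2.imwrite("pics/w1z.png",cv2.resize(im,None,fx=3.7,fy=3.7,interpolation=cv2.INTER_CUBIC)*1)
im=cv2.imread("pics/wrist0.png")[230:400,60:260]; cv2.imwrite("pics/w0z.png",np.clip(cv2.resize(im,None,fx=3.5,fy=3.5,interpolation=cv2.INTER_CUBIC).astype(int)*2,0,255).astype(np.uint8))
E
```

```text
(no output)
```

View pics/w1z.png

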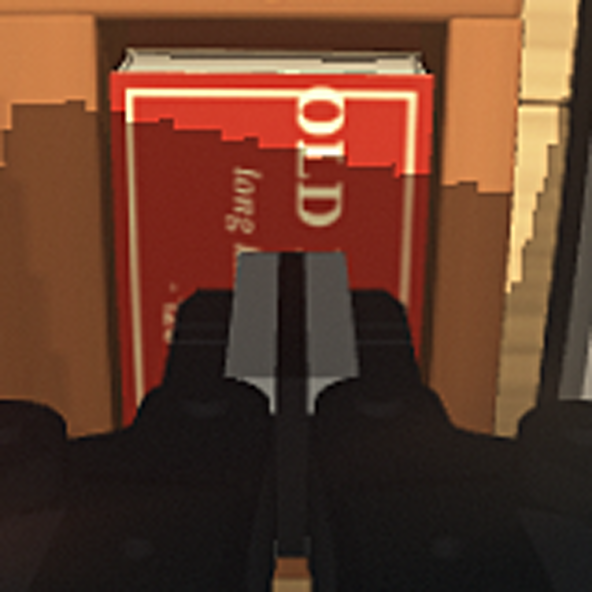

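View pics/w0z.png

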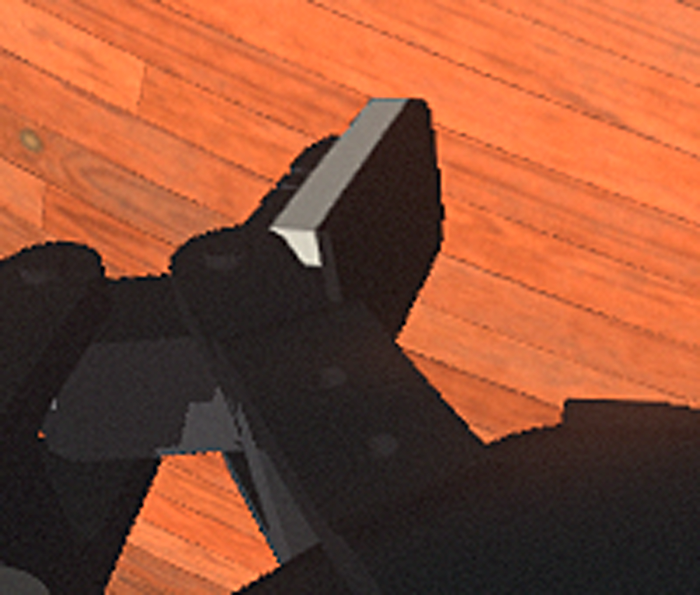

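Call:
step_arm(
  rows=[0.4, -3.6, 15, 0, 0.001, 0.009, 0, 0, 0, 20, 0, 0, 0, 0, 0, 0, 15, 0, 0, 0, 0, 0, 0, 6, 0, 0, 0, 0, 0, 0, 6, 0, 0, 0, 0],
)

```text
time_s: 3.78
ee_pos: [454.1, -18.4, 119.7]
tcp_rot: [[-1.0, -0.022, -0.001], [-0.022, 1.0, -0.001], [0.001, -0.001, -1.0]]
contact_force: [0.2, -0.4, -0.7]
finger_gap: -0.2
```

Call:
step_arm(
  rows=[0, 0, 5, 0, 0, 0, 0, 0, 0, 5, 0, 0, 0, 0, 0, 0, 5, 0, 0, 0, 0, 0, 0, 0, 0, 0, 0, 0, 0, 0, 0, 0, 0, 0, 0],
)

```text
time_s: 4.4
ee_pos: [454.9, -18.5, 104.3]
tcp_rot: [[-1.0, -0.023, 0.001], [-0.023, 1.0, -0.001], [-0.001, -0.001, -1.0]]
contact_force: [0.5, 0.1, 0.1]
finger_gap: 0.2
```

```bash
python3 - <<'E'
from h import *
im=eyes.get_image("wrist"); cv2.imwrite("pics/w2.png",im[:,:,::-1])
im=eyes.get_image("scene")[160:280,80:260]; cv2.imwrite("pics/s2.png",cv2.resize(im,None,fx=4,fy=4)[:,:,::-1])
E
```

```text
(no output)
```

View pics/w2.png

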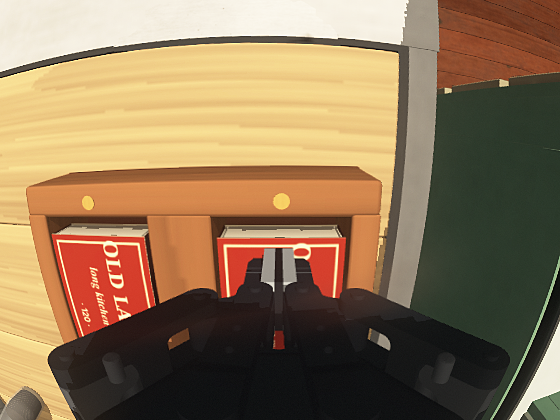

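View pics/s2.png

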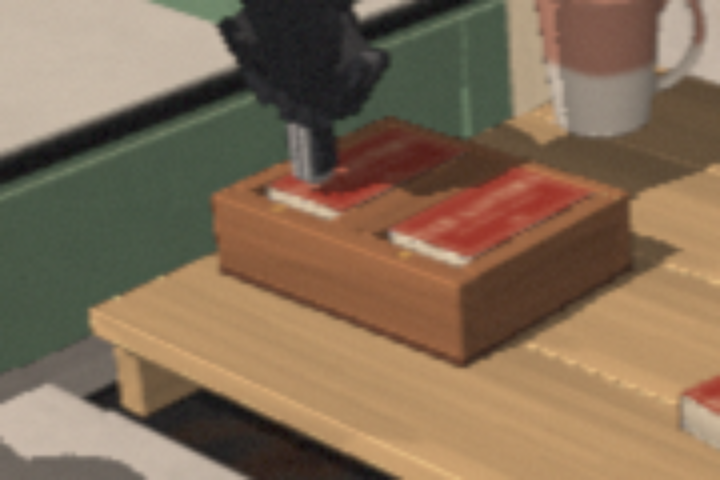

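Call:
step_arm(
  rows=[0, 1, 3, 0, 0, 0, 0, 0, 1, 3, 0, 0, 0, 0, 0, 0, 3, 0, 0, 0, 0, 0, 0, 3, 0, 0, 0, 0, 0, 0, 0, 0, 0, 0, 0],
)

```text
time_s: 5.12
ee_pos: [454.8, -16.3, 91.6]
tcp_rot: [[-1.0, -0.023, 0.001], [-0.023, 1.0, -0.001], [-0.001, -0.001, -1.0]]
contact_force: [0.0, 0.4, 0.4]
finger_gap: -0.1
```

```bash
python3 - <<'E'
from h import *
im=eyes.get_image("wrist"); cv2.imwrite("pics/w3.png",im[:,:,::-1])
E
```

```text
(no output)
```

View pics/w3.png

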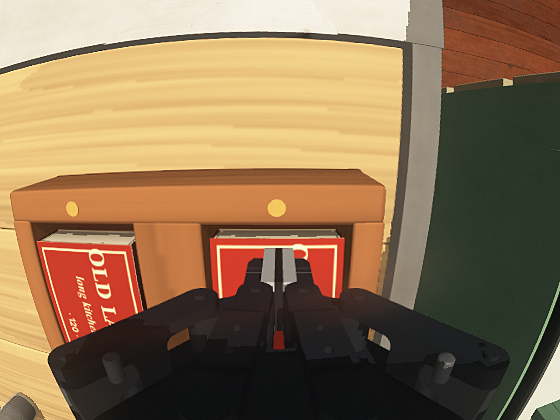

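Call:
step_arm(
  rows=[0, 0, 3, 0, 0, 0, 0, 0, 0, 3, 0, 0, 0, 0, 0, 0, 3, 0, 0, 0, 0, 0, 0, 2, 0, 0, 0, 0, 0, 0, 0, 0, 0, 0, 0],
)

```text
time_s: 5.8
ee_pos: [455.3, -16.5, 81.1]
tcp_rot: [[-1.0, -0.023, 0.002], [-0.023, 1.0, -0.001], [-0.002, -0.002, -1.0]]
contact_force: [-1.0, 0.7, 2.4]
finger_gap: 0.0
```

```bash
python3 - <<'E'
from h import *
im=eyes.get_image("wrist"); cv2.imwrite("pics/w4.png",im[:,:,::-1])
s=telemetry.read_state();print(s["contact_force"],s["torque"])
ee,rot=np.array(s["ee_pos"]),np.array(s["tcp_rot"])
for z in range(0,-90,-10): print(z,np.round(wproj(np.array([[11,-7,z],[11,7,z]])@rot.T+ee,ee,rot)).tolist())
E
```

```text
[-1.27687746  0.02655526  2.94380251] [0.01698504 0.28736821 0.02069888]
0 [[265.0, 224.0], [290.0, 224.0]]
-10 [[264.0, 230.0], [291.0, 230.0]]
-20 [[263.0, 236.0], [291.0, 236.0]]
-30 [[262.0, 243.0], [292.0, 243.0]]
-40 [[261.0, 251.0], [293.0, 251.0]]
-50 [[260.0, 260.0], [294.0, 260.0]]
-60 [[258.0, 271.0], [295.0, 271.0]]
-70 [[257.0, 283.0], [297.0, 283.0]]
-80 [[255.0, 297.0], [298.0, 297.0]]
```

View pics/w4.png

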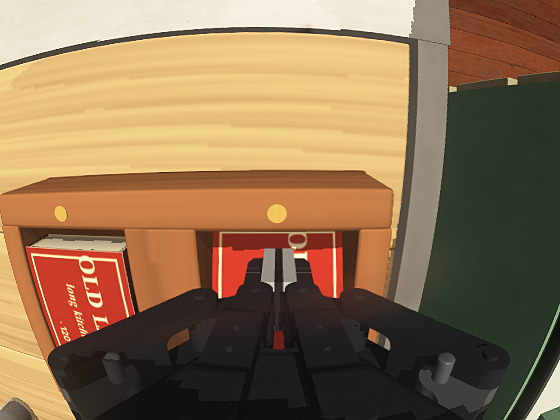

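Call:
step_arm(
  rows=[0, 0, 3, 0, 0, 0, 0, 0, 0, 3, 0, 0, 0, 0, 0, 0, 3, 0, 0, 0, 0, 0, 0, 0, 0, 0, 0, 0, 0, 0, 0, 0, 0, 0, 0],
)

```text
time_s: 6.48
ee_pos: [455.9, -16.6, 81.6]
tcp_rot: [[-1.0, -0.023, 0.003], [-0.023, 1.0, -0.002], [-0.003, -0.003, -1.0]]
contact_force: [-0.9, -0.4, -0.2]
finger_gap: 0.2
```

```bash
python3 - <<'E'
from h import *
im=eyes.get_image("wrist"); cv2.imwrite("pics/w5.png",im[:,:,::-1])
im=eyes.get_image("scene")[160:280,80:260]; cv2.imwrite("pics/s5.png",cv2.resize(im,None,fx=4,fy=4)[:,:,::-1])
E
```

```text
(no output)
```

View pics/w5.png

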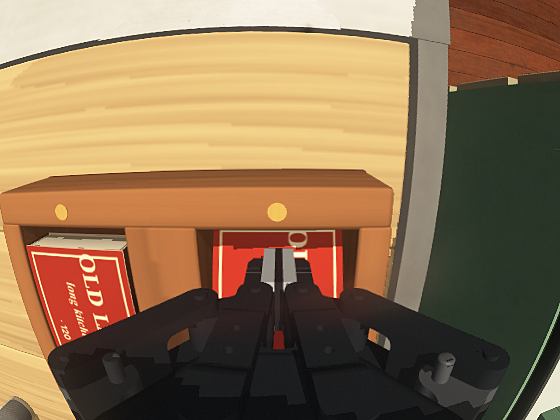

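View pics/s5.png

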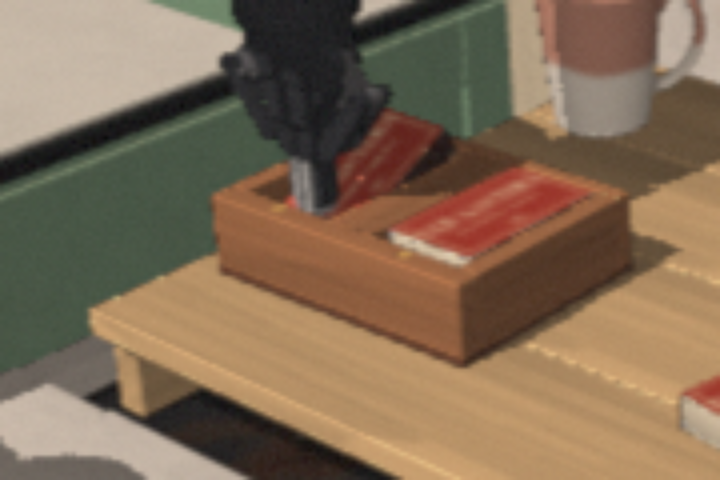

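```bash
python3 - <<'E'
from h import *
s=telemetry.read_state();print({k:np.round(v,3).tolist() for k,v in s.items()})
E
```

```text
{'time_s': 6.575, 'qpos': [-0.177, 0.076, -0.539, 0.954, -0.002, -0.2], 'dq': [0.001, 0.003, 0.0, 0.002, -0.001, 0.002], 'joint_torque': [0.025, -29.388, 25.179, 0.001, -0.003, -0.0], 'ee_pos': [455.632, -16.527, 81.269], 'tcp_rot': [[-1.0, -0.023, 0.002], [-0.023, 1.0, -0.002], [-0.002, -0.002, -1.0]], 'contact_force': [-0.538, -0.176, 1.564], 'torque': [-0.02, -0.008, -0.002], 'finger_gap': 0.114}
```

```bash
python3 - <<'E'
from h import *
s=telemetry.read_state()
ee,rot=np.array(s["ee_pos"]),np.array(s["tcp_rot"])
for z in range(-10,-90,-10): print(z,np.round(wproj(np.array([[11,-42.7,z],[-11,-42.7,z],[11,-57,z]])@rot.T+ee,ee,rot)).tolist())
E
```

```text
-10 [[198.0, 229.0], [201.0, 267.0], [173.0, 229.0]]
-20 [[193.0, 235.0], [197.0, 274.0], [167.0, 235.0]]
-30 [[188.0, 242.0], [192.0, 283.0], [160.0, 242.0]]
-40 [[182.0, 250.0], [187.0, 293.0], [153.0, 249.0]]
-50 [[176.0, 259.0], [182.0, 303.0], [145.0, 258.0]]
-60 [[169.0, 269.0], [176.0, 315.0], [137.0, 267.0]]
-70 [[161.0, 280.0], [169.0, 329.0], [127.0, 278.0]]
-80 [[152.0, 293.0], [162.0, 344.0], [116.0, 290.0]]
```

Call:
step_arm(
  rows=[0, 0, -20, 0, 0, 0, 0, 0, 0, -30, 0, 0, 0, 0, 0, -20, -30, 0, 0, 0, 0, 0, -30, 0, 0, 0, 0, 0, 0, -35, 0, 0, 0, 0, 0],
)

```text
time_s: 7.2
ee_pos: [456.4, -101.6, 160.5]
tcp_rot: [[-1.0, -0.028, -0.002], [-0.028, 1.0, -0.001], [0.002, -0.001, -1.0]]
contact_force: [-0.3, -0.6, -0.3]
finger_gap: -0.2
```

```bash
python3 - <<'E'
from h import *
c=np.array([501.8,-120])-44*np.array([.9996,.027]); print(c)
plan([c[0],c[1],130],yawpitch(.027),0)
E
```

```text
[ 457.8176 -121.188 ]
dist [  1.4 -19.6 -30.5] rotvec [-0.001 -0.002  0.001] rows 1
[-0.9, -19.6, 30.6, -0.001, -0.002, 0.001, 0.0, 0.0, 0.0, 0.0, 0.0, 0.0, 0.0, 0.0, 0.0, 0.0, 0.0, 0.0, 0.0, 0.0, 0.0, 0.0, 0.0, 0.0, 0.0, 0.0, 0.0, 0.0, 0.0, 0.0, 0.0, 0.0, 0.0, 0.0, 0.0]
```

Call:
step_arm(
  rows=[-1, -19.6, 15, -0.001, -0.002, 0.001, 0, 0, 0, 25, 0, 0, 0, 0, 0, 0, 20, 0, 0, 0, 0, 0, 0, 8, 0, 0, 0, 0, 0, 0, 0, 0, 0, 0, 0],
)

```text
time_s: 7.82
ee_pos: [458.8, -124.9, 89.3]
tcp_rot: [[-1.0, -0.022, 0.0], [-0.022, 1.0, -0.001], [-0.0, -0.001, -1.0]]
contact_force: [0.1, 0.2, -0.2]
finger_gap: 0.2
```

Call:
step_arm(
  rows=[0, 0, 4, 0, 0, 0, 0, 0, 0, 3, 0, 0, 0, 0, 0, 0, 3, 0, 0, 0, 0, 0, 0, 3, 0, 0, 0, 0, 0, 0, 3, 0, 0, 0, 0],
)

```text
time_s: 8.45
ee_pos: [460.7, -125.4, 81.8]
tcp_rot: [[-1.0, -0.024, 0.004], [-0.024, 1.0, -0.003], [-0.004, -0.003, -1.0]]
contact_force: [-8.6, 2.7, 21.2]
finger_gap: 0.1
```

Call:
step_arm(
  rows=[0, 0, 2, 0, 0, 0, 0, 0, 0, 2, 0, 0, 0, 0, 0, 0, 2, 0, 0, 0, 0, 0, 0, 0, 0, 0, 0, 0, 0, 0, -15, 0, 0, 0, 0],
)

```text
time_s: 9.07
ee_pos: [459.9, -125.0, 97.5]
tcp_rot: [[-1.0, -0.025, 0.004], [-0.025, 1.0, -0.004], [-0.004, -0.004, -1.0]]
contact_force: [0.3, 0.2, 0.6]
finger_gap: 0.2
```

Call:
step_arm(
  rows=[0, 0, -30, 0, 0, 0, 40, 0, 0, -40, 0, 0, 0, 85, 0, 0, -40, 0, 0, 0, 85, 60, 0, 0, 0, 0, 0, 85, 40, 0, 0, 0, 0, 0, 85],
)

```text
time_s: 9.7
ee_pos: [363.0, -129.1, 216.8]
tcp_rot: [[-1.0, -0.027, 0.013], [-0.027, 1.0, -0.009], [-0.013, -0.01, -1.0]]
contact_force: [0.4, -0.5, 0.8]
finger_gap: 84.9
```

```bash
python3 - <<'E'
from h import *
s=telemetry.read_state();print(np.round(s["ee_pos"],1))
im=eyes.get_image("wrist"); cv2.imwrite("pics/w6.png",im[:,:,::-1])
im=eyes.get_image("scene")[160:280,80:260]; cv2.imwrite("pics/s6.png",cv2.resize(im,None,fx=4,fy=4)[:,:,::-1])
im=eyes.get_image("top"); c=im[220:320,140:370]; cv2.imwrite("pics/t6.png",cv2.resize(c,None,fx=3.4,fy=3.4,interpolation=cv2.INTER_CUBIC)[:,:,::-1])
E
```

```text
[ 363.  -129.1  216.8]
```

View pics/w6.png

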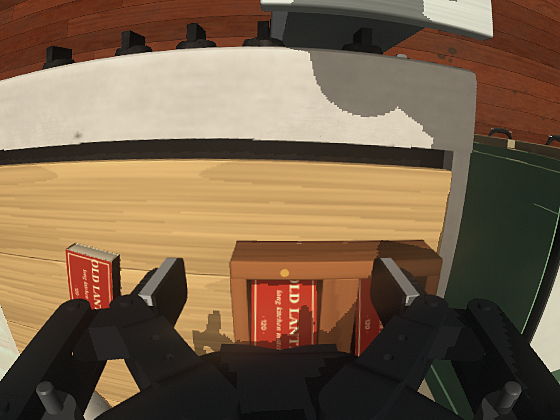

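View pics/s6.png

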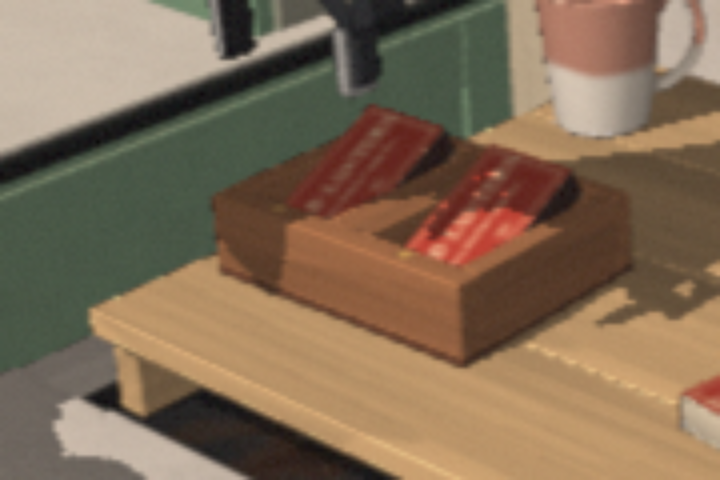

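View pics/t6.png

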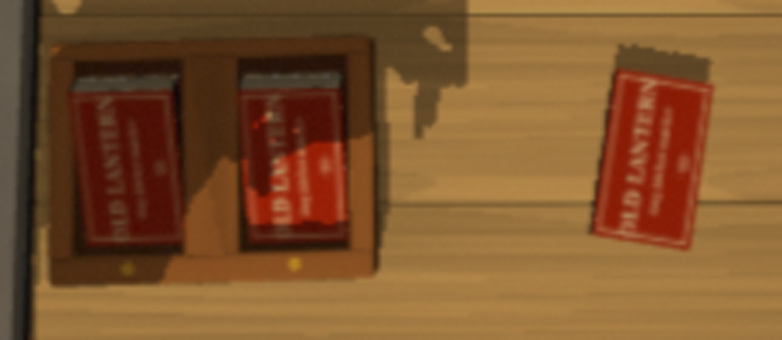

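```bash
cat >> h.py <<'E'
C0=np.array([492.7,-68.1]);CY=.027
def proj(cam,P):
    p=eyes.camera_params(cam);K=np.array(p["camera_matrix"]);T=np.array(p["camera_from_world"])
    q=np.atleast_2d(P)@T[:3,:3].T+T[:3,3]; q=q@K.T; return q[:,:2]/q[:,2:]
def tipbox(sgn,t=0,dy=0,yaw=0,tilt=np.radians(27)):
    # returns center world, Rot with columns (long dir up-slope, lateral left, normal)
    Rc=R.from_euler('z',CY).as_matrix()
    l=np.array([np.cos(tilt),0,np.sin(tilt)]);n=np.array([-np.sin(tilt),0,np.cos(tilt)])
    Rb=np.c_[l,[0,1,0],n]@R.from_euler('z',yaw).as_matrix()
    c=np.array([4.5,sgn*52.5+dy,103])+l*(3-t)+n*11.5
    return Rc@c+[C0[0],C0[1],0],Rc@Rb
E
python3 - <<'E'
from h import *
from scipy.optimize import least_squares
pts={1:[(88,245),(183,243),(175,88),(70,92)],-1:[(247,243),(347,241),(345,88),(240,92)]}
sg=np.array([[-55,32.5,11.5],[-55,-32.5,11.5],[55,-32.5,11.5],[55,32.5,11.5]])
for k,v in pts.items():
    uv=(np.array(v)+.5)/3.4-.5+[140,220]
    def f(q):
        c,Rb=tipbox(k,*q); return (proj("top",c+sg@Rb.T)-uv).ravel()
    r=least_squares(f,[0,0,0]); c,Rb=tipbox(k,*r.x)
    print(k,np.round(r.x,3),np.round(r.fun,2),np.round(c,1),np.round(Rb[:,0],3))
E
```

```text
1 [ 1.12  -0.828 -0.021] [-0.63 -0.25  0.98  0.01 -0.2   0.57 -0.14 -0.33] [492.3 -16.4 114.1] [0.891 0.003 0.454]
-1 [ 3.819 -0.932 -0.029] [ 0.19 -0.09  0.24  0.37 -0.29  0.43 -0.12 -0.68] [ 492.7 -121.6  112.9] [ 0.891 -0.005  0.454]
```

```bash
python3 - <<'E'
from h import *
Rt=yawpitch(-.005,np.radians(27)); print(Rt.round(3))
plan(np.array([555,-121.8,94.1])-70*Rt[:,2],Rt,85)
E
```

```text
[[-0.891  0.005  0.454]
 [ 0.004  1.    -0.002]
 [-0.454  0.    -0.891]]
dist [159.6   7.6 -60.2] rotvec [-0.002 -0.457  0.032] rows 3
[-52.9, 1.4, 20.8, -0.001, -0.152, 0.011, 85.0, -49.2, 1.9, 28.6, -0.001, -0.152, 0.011, 85.0, -44.2, 2.4, 35.7, -0.001, -0.152, 0.011, 85.0, 0.0, 0.0, 0.0, 0.0, 0.0, 0.0, 85.0, 0.0, 0.0, 0.0, 0.0, 0.0, 0.0, 85.0]
```

Call:
step_arm(
  rows=[-40, 1, 10, 0, -0.12, 0.008, 85, -35, 1.5, 15, 0, -0.12, 0.008, 85, -35, 1.8, 20, 0, -0.12, 0.008, 85, -25, 1, 20, 0, -0.09, 0.008, 85, 0, 0, 0, 0, 0, 0, 85],
)

```text
time_s: 10.48
ee_pos: [520.4, -123.0, 181.2]
tcp_rot: [[-0.885, 0.004, 0.466], [0.002, 1.0, -0.005], [-0.466, -0.003, -0.885]]
contact_force: [-0.2, 0.1, 0.2]
finger_gap: 85.0
```

```bash
python3 - <<'E'
from h import *
Rt=yawpitch(-.005,np.radians(27))
plan(np.array([555,-121.8,94.1])-70*Rt[:,2],Rt,85)
im=eyes.get_image("wrist"); cv2.imwrite("pics/w7.png",im[:,:,::-1])
E
```

```text
dist [  2.8   1.3 -24.8] rotvec [-0.002  0.013  0.002] rows 1
[9.1, 1.4, 23.2, -0.002, 0.013, 0.002, 85.0, 0.0, 0.0, 0.0, 0.0, 0.0, 0.0, 85.0, 0.0, 0.0, 0.0, 0.0, 0.0, 0.0, 85.0, 0.0, 0.0, 0.0, 0.0, 0.0, 0.0, 85.0, 0.0, 0.0, 0.0, 0.0, 0.0, 0.0, 85.0]
```

View pics/w7.png

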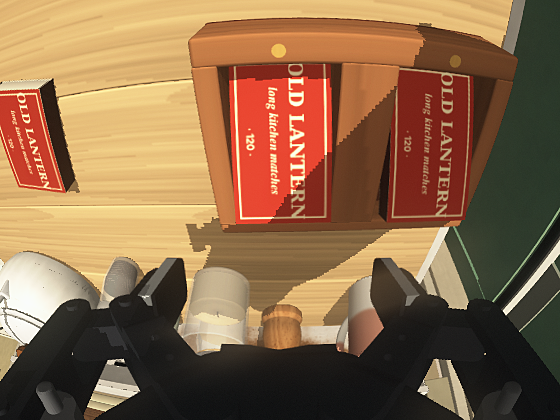

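```bash
python3 - <<'E'
from h import *
from scipy.optimize import least_squares
s=telemetry.read_state();ee,rot=np.array(s["ee_pos"]),np.array(s["tcp_rot"])
im=cv2.imread("pics/w7.png"); cv2.imwrite("pics/w7z.png",cv2.resize(im[40:240,180:480],None,fx=2.6,fy=2.6,interpolation=cv2.INTER_CUBIC))
sg=np.array([[-55,32.5,11.5],[-55,-32.5,11.5],[55,-32.5,11.5],[55,32.5,11.5]])
pts={-1:[(331,65),(230,65),(232,224),(332,222)],1:[(474,75),(398,68),(384,220),(463,222)]}
for k,v in pts.items():
    uv=np.array(v)
    for fr in (0,1):
        def f(q):
            c,Rb=tipbox(k,*(list(q)+[0]*0)) ; return (wproj(c+sg@Rb.T,ee,rot)-uv).ravel()
        r=least_squares(f,[0,0,0] if not fr else [0,0,0,np.radians(27)]); c,Rb=tipbox(k,*r.x)
        print(k,np.round(r.x,3),np.round(r.fun,1),np.round(c,1),np.round(Rb[:,0],3))
E
```

```text
-1 [-0.48  -0.4   -0.015] [ 0.7 -4.3 -0.8 -3.1  2.4  3.1 -2.3  4.7] [ 496.5 -120.9  114.8] [0.891 0.009 0.454]
-1 [ 0.656 -0.421 -0.016  0.34 ] [ 2.4 -2.5 -2.5 -1.4  4.   1.5 -3.9  3. ] [ 497.  -120.9  114.6] [0.943 0.009 0.334]
1 [-1.197  0.28  -0.041] [ 3.1  0.8 -3.4 -5.8  1.   3.6  0.7  2.2] [494.3 -15.3 115.2] [ 0.891 -0.017  0.454]
1 [-0.233  0.278 -0.007  0.372] [ 4.7  0.4 -3.5 -3.3  0.9  3.8 -0.9 -0.3] [494.6 -15.3 114.9] [0.931 0.019 0.364]
```

View pics/w7z.png

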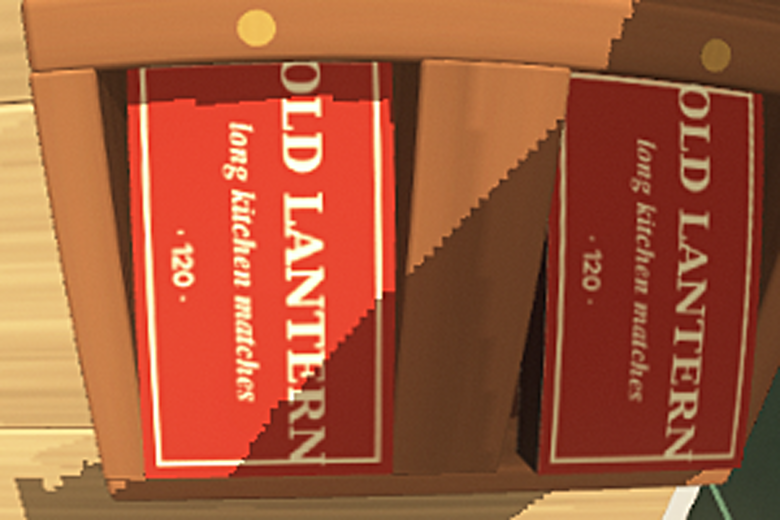

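```bash
python3 - <<'E'
from h import *
Rt=yawpitch(0,np.radians(27))
t=np.array([555.5,-121.3,94.5])
plan(t-15*Rt[:,2],Rt,85,n=4)
E
```

```text
dist [ 27.8   2.1 -74.5] rotvec [-0.006  0.014 -0.002] rows 4
[2.5, 0.6, 19.7, -0.001, 0.003, -0.0, 85.0, 2.5, 0.6, 19.7, -0.001, 0.003, -0.0, 85.0, 2.4, 0.6, 19.7, -0.001, 0.003, -0.0, 85.0, 2.3, 0.6, 19.7, -0.001, 0.003, -0.0, 85.0, 0.0, 0.0, 0.0, 0.0, 0.0, 0.0, 85.0]
```

Call:
step_arm(
  rows=[5, 1, 20, -0.001, 0.004, 0, 85, 3, 0.6, 20, -0.001, 0.003, 0, 85, 2, 0.5, 18, -0.001, 0.003, 0, 85, 0, 0, 15, 0, 0, 0, 85, 0, 0, 0, 0, 0, 0, 85],
)

```text
time_s: 11.15
ee_pos: [551.3, -124.5, 117.8]
tcp_rot: [[-0.888, 0.002, 0.459], [-0.001, 1.0, -0.006], [-0.459, -0.006, -0.888]]
contact_force: [-0.2, 0.3, 0.5]
finger_gap: 85.3
```

```bash
python3 - <<'E'
from h import *
Rt=yawpitch(0,np.radians(27))
t=np.array([555.5,-121.3,94.5])
plan(t,Rt,85,n=2)
im=eyes.get_image("wrist"); cv2.imwrite("pics/w8.png",im[:,:,::-1])
E
```

```text
dist [  4.2   3.2 -23.3] rotvec [-0.006  0.006  0.001] rows 2
[3.5, 1.7, 11.3, -0.003, 0.003, 0.0, 85.0, 3.4, 1.6, 11.3, -0.003, 0.003, 0.0, 85.0, 0.0, 0.0, 0.0, 0.0, 0.0, 0.0, 85.0, 0.0, 0.0, 0.0, 0.0, 0.0, 0.0, 85.0, 0.0, 0.0, 0.0, 0.0, 0.0, 0.0, 85.0]
```

View pics/w8.png

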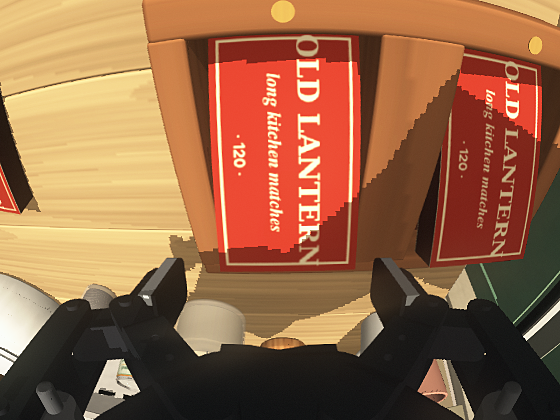

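Call:
step_arm(
  rows=[3, 2, 9, -0.003, 0.003, 0, 85, 3, 1.5, 8, -0.003, 0.003, 0, 85, 1, 0, 4, 0, 0, 0, 85, 0, 0, 0, 0, 0, 0, 85, 0, 0, 0, 0, 0, 0, 85],
)

```text
time_s: 11.82
ee_pos: [555.9, -121.6, 97.0]
tcp_rot: [[-0.89, -0.001, 0.456], [-0.001, 1.0, -0.001], [-0.456, -0.002, -0.89]]
contact_force: [-0.0, 1.0, 0.2]
finger_gap: 85.0
```

```bash
python3 - <<'E'
from h import *
Rt=yawpitch(0,np.radians(27))
t=np.array([555.5,-121.3,94.5])
plan(t,Rt,85,n=1)
im=eyes.get_image("wrist"); cv2.imwrite("pics/w9.png",im[:,:,::-1])
im=eyes.get_image("scene")[140:280,80:270]; cv2.imwrite("pics/s9.png",cv2.resize(im,None,fx=4,fy=4)[:,:,::-1])
E
```

```text
dist [-0.4  0.3 -2.5] rotvec [-0.001  0.003  0.001] rows 1
[1.5, 0.3, 2.0, -0.001, 0.003, 0.001, 85.0, 0.0, 0.0, 0.0, 0.0, 0.0, 0.0, 85.0, 0.0, 0.0, 0.0, 0.0, 0.0, 0.0, 85.0, 0.0, 0.0, 0.0, 0.0, 0.0, 0.0, 85.0, 0.0, 0.0, 0.0, 0.0, 0.0, 0.0, 85.0]
```

View pics/w9.png

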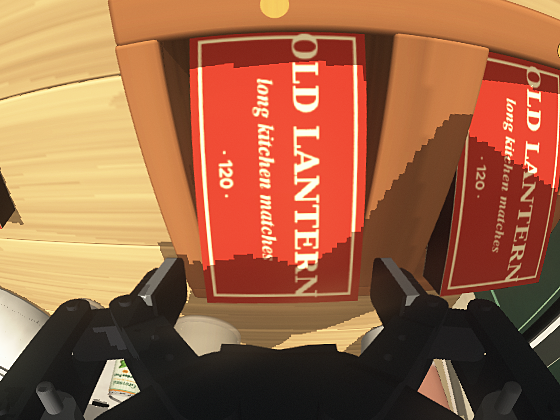

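View pics/s9.png

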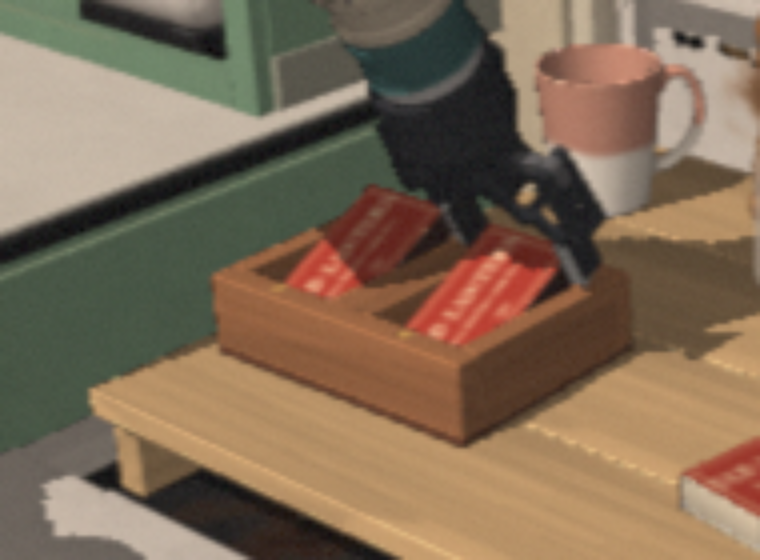

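Call:
step_arm(
  rows=[2, 0, 2, 0, 0, 0, 85, 0, 0, 0, 0, 0, 0, 60, 0, 0, 0, 0, 0, 0, 60, 0, 0, 0, 0, 0, 0, 60, 0, 0, 0, 0, 0, 0, 60],
  newtons=60,
)

```text
time_s: 12.55
ee_pos: [556.4, -122.1, 96.7]
tcp_rot: [[-0.888, -0.001, 0.46], [-0.002, 1.0, -0.002], [-0.46, -0.003, -0.888]]
contact_force: [0.2, -0.3, 0.3]
finger_gap: 64.9
```

```bash
python3 - <<'E'
from h import *
im=eyes.get_image("wrist"); cv2.imwrite("pics/w10.png",im[:,:,::-1])
im=eyes.get_image("scene")[140:280,80:270]; cv2.imwrite("pics/s10.png",cv2.resize(im,None,fx=4,fy=4)[:,:,::-1])
E
```

```text
(no output)
```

View pics/w10.png

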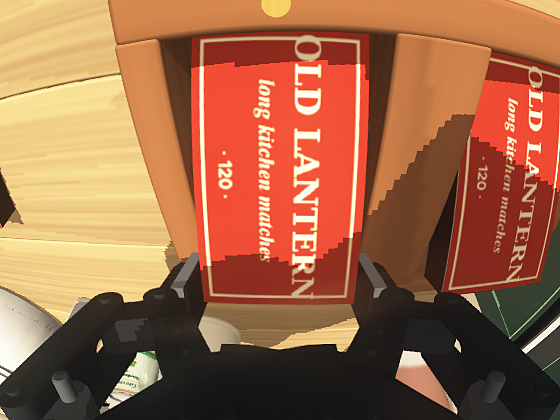

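View pics/s10.png

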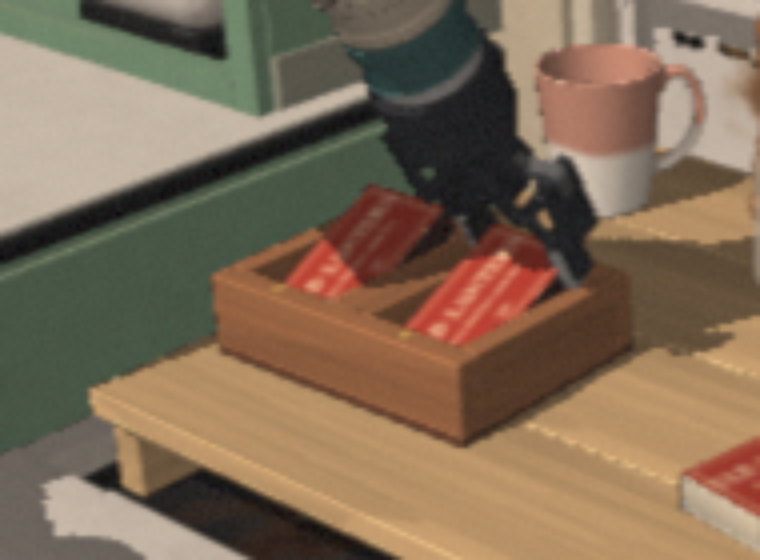

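Call:
step_arm(
  rows=[-4, 0, -7, 0, 0, 0, 60, -8, 0, -13, 0, 0, 0, 60, -10, 0, -18, 0, 0, 0, 60, -12, 0, -22, 0, 0, 0, 60, -12, 0, -22, 0, 0, 0, 60],
)

```text
time_s: 13.28
ee_pos: [555.9, -120.6, 189.1]
tcp_rot: [[-0.892, -0.0, 0.451], [-0.0, 1.0, 0.0], [-0.451, 0.0, -0.892]]
contact_force: [0.0, 0.5, -0.8]
finger_gap: 64.6
```

```bash
python3 - <<'E'
from h import *
im=eyes.get_image("wrist"); cv2.imwrite("pics/w11.png",im[:,:,::-1])
im=eyes.get_image("scene")[100:280,80:320]; cv2.imwrite("pics/s11.png",cv2.resize(im,None,fx=3,fy=3)[:,:,::-1])
E
```

```text
(no output)
```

View pics/w11.png

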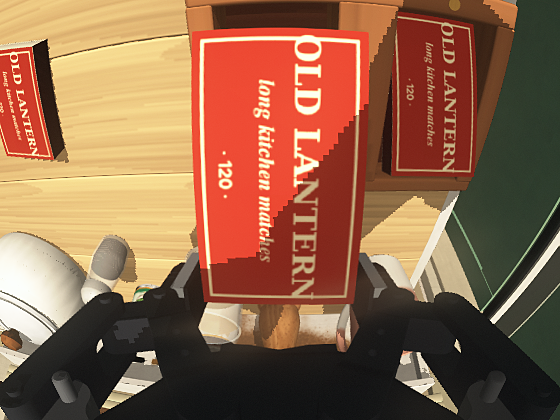

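View pics/s11.png

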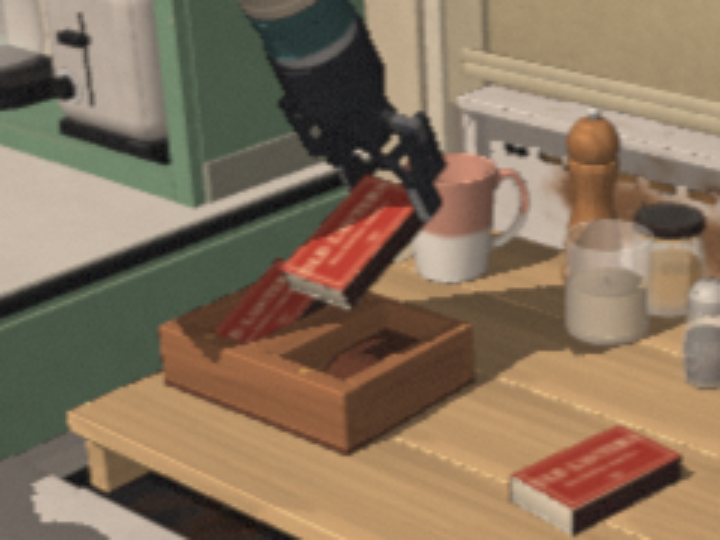

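```bash
cat >> h.py <<'E'
from scipy.optimize import least_squares
SG=np.array([[-55,32.5,11.5],[-55,-32.5,11.5],[55,-32.5,11.5],[55,32.5,11.5]])
# held box in tool frame: far dir = -tool x ; left = +tool y ; normal=-tool z
RB0=np.array([[-1,0,0],[0,1,0],[0,0,-1]]).T.astype(float)
def heldfit(uv,six=True):
    uv=np.array(uv,float)
    I=np.eye(3)
    def pose(q): return np.array(q[:3]), RB0@R.from_rotvec(q[3:6]).as_matrix()
    def f(q):
        c,Rb=pose(q); return np.r_[(wproj(c+SG@Rb.T,np.zeros(3),I)-uv).ravel(), np.array(q[3:5])*20]
    r=least_squares(f,[45,0,-45,0,0,0]); print("held c",np.round(r.x[:3],1),"rv",np.round(r.x[3:],3),"res",np.round(r.fun,1))
    return pose(r.x)
E
python3 - <<'E'
from h import *
heldfit([(369,31),(192,31),(203,303),(354,303)])
im=cv2.imread("pics/w11.png"); cv2.imwrite("pics/w11z.png",np.hstack([cv2.resize(im[15:60,170:390],None,fx=3.5,fy=3.5,interpolation=cv2.INTER_CUBIC)]))
cv2.imwrite("pics/w11y.png",cv2.resize(im[270:320,170:390],None,fx=3.5,fy=3.5,interpolation=cv2.INTER_CUBIC))
E
```

```text
held c [ 47.7   1.1 -42. ] rv [ 0.002  0.011 -0.005] res [-0.3  0.5 -0.2 -0.6  0.4 -0.3  0.2  0.4  0.   0.2]
```

View pics/w11z.png

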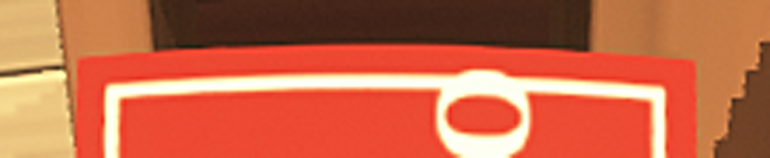

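View pics/w11y.png

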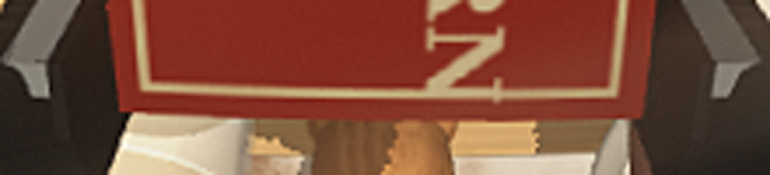

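```bash
python3 - <<'E'
from h import *
im=cv2.imread("pics/w11.png"); cv2.imwrite("pics/b11.png",cv2.resize(im[25:175,0:90],None,fx=4,fy=4,interpolation=cv2.INTER_CUBIC))
E
```

```text
(no output)
```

View pics/b11.png

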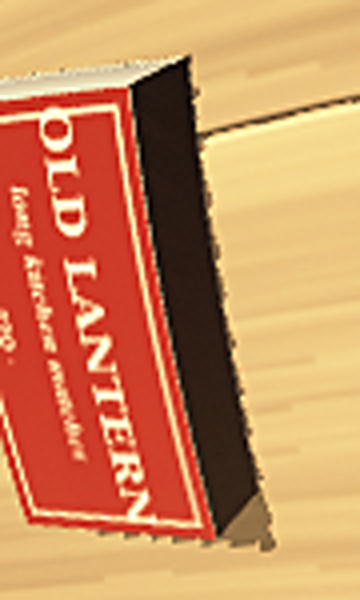

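```bash
python3 - <<'E'
from h import *
Rl=yawpitch(-.162,0)
t=np.array([492.1,-353.5,106.5])-Rl@[47.5,.5,-42]; print(t)
plan(t+[0,0,70],Rl,60,step=35,turn=.1)
E
```

```text
[ 538.89742078 -361.65483954   64.5       ]
dist [ -20.1 -239.7  -58.3] rotvec [0.036 0.475 0.16 ] rows 8
[5.6, -29.9, 5.4, 0.004, 0.059, 0.02, 60.0, 4.7, -30.0, 5.8, 0.004, 0.059, 0.02, 60.0, 3.7, -30.1, 6.2, 0.004, 0.059, 0.02, 60.0, 2.7, -30.1, 6.6, 0.004, 0.059, 0.02, 60.0, 1.7, -30.1, 6.8, 0.004, 0.059, 0.02, 60.0]
[0.7, -30.1, 7.0, 0.004, 0.059, 0.02, 60.0, -0.3, -30.1, 7.2, 0.004, 0.059, 0.02, 60.0, -1.3, -30.0, 7.3, 0.004, 0.059, 0.02, 60.0, 0.0, 0.0, 0.0, 0.0, 0.0, 0.0, 60.0, 0.0, 0.0, 0.0, 0.0, 0.0, 0.0, 60.0]
```

```bash
python3 - <<'E'
from h import *
ee=np.array([555.9,-120.6,189.1]);rot=np.array([[-0.892, -0.0, 0.451], [-0.0, 1.0, 0.0], [-0.451, 0.0, -0.892]])
uv=np.array([[131,87],[216,540],[28,522]])/4-.4+[0,25]
w=wray(uv,95,ee,rot)[:,:2]; print(w.round(1))
a=w[1]-w[0];b=w[2]-w[1]; print(np.linalg.norm(a),np.linalg.norm(b),np.degrees(np.arctan2(a[1],a[0])),(w[0]+w[2])/2)
E
```

```text
[[ 444.1 -310.5]
 [ 551.3 -328.9]
 [ 540.3 -392.1]]
108.7964346369081 64.14836232822972 -9.760863504351319 [ 492.19580726 -351.31667821]
```

Call:
step_arm(
  rows=[5.6, -30, 3, 0.004, 0.059, 0.02, 60, 4.7, -30, 4, 0.004, 0.059, 0.02, 60, 3.7, -30, 5, 0.004, 0.059, 0.02, 60, 2.7, -30, 6, 0.004, 0.059, 0.02, 60, 1.7, -30, 6.8, 0.004, 0.059, 0.02, 60],
)

```text
time_s: 14.0
ee_pos: [539.4, -271.6, 155.3]
tcp_rot: [[-0.981, 0.1, 0.165], [0.101, 0.995, -0.004], [-0.164, 0.013, -0.986]]
contact_force: [0.4, -0.4, -0.5]
finger_gap: 64.7
```

Call:
step_arm(
  rows=[0.7, -30, 7, 0.004, 0.059, 0.02, 60, -0.3, -30, 7, 0.004, 0.059, 0.02, 60, -1.3, -25, 7, 0.004, 0.059, 0.02, 60, 0, 0, 0, 0, 0, 0, 60, 0, 0, 0, 0, 0, 0, 60],
)

```text
time_s: 14.62
ee_pos: [529.9, -358.5, 124.4]
tcp_rot: [[-0.986, 0.164, -0.024], [0.163, 0.986, 0.015], [0.026, 0.01, -1.0]]
contact_force: [1.1, -0.0, -0.7]
finger_gap: 64.6
```

```bash
python3 - <<'E'
from h import *
Rl=yawpitch(-.166,0)
t=np.array([492.1,-352.5,106.5])-Rl@[47.5,.5,-42]; print(t)
plan(t+[0,0,30],Rl,60,step=20,turn=.1)
im=eyes.get_image("wrist"); cv2.imwrite("pics/w12.png",im[:,:,::-1])
E
```

```text
[ 538.86442713 -360.84196349   64.5       ]
dist [  9.   -2.4 -29.9] rotvec [ 0.01  -0.026  0.002] rows 2
[-5.0, -0.6, 14.8, 0.005, -0.013, 0.001, 60.0, -4.8, -0.5, 14.9, 0.005, -0.013, 0.001, 60.0, 0.0, 0.0, 0.0, 0.0, 0.0, 0.0, 60.0, 0.0, 0.0, 0.0, 0.0, 0.0, 0.0, 60.0, 0.0, 0.0, 0.0, 0.0, 0.0, 0.0, 60.0]
```

View pics/w12.png

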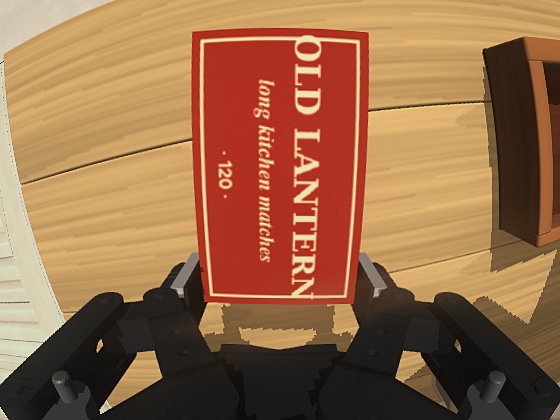

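Call:
step_arm(
  rows=[-5, -0.6, 15, 0.005, -0.013, 0.001, 60, -4, -0.5, 12, 0.005, -0.013, 0.001, 60, 0, 0, 10, 0, 0, 0, 60, 0, 0, 5, 0, 0, 0, 60, 0, 0, 0, 0, 0, 0, 60],
)

```text
time_s: 15.3
ee_pos: [537.3, -356.6, 82.9]
tcp_rot: [[-0.987, 0.162, 0.003], [0.162, 0.987, -0.0], [-0.003, 0.0, -1.0]]
contact_force: [-0.4, -0.5, -0.7]
finger_gap: 64.7
```

```bash
python3 - <<'E'
from h import *
Rl=yawpitch(-.166,0)
t=np.array([492.1,-352.5,106.5])-Rl@[47.5,.5,-42]
plan(t+[0,0,6],Rl,60,step=10,turn=.1)
im=eyes.get_image("scene")[200:300,200:360]; cv2.imwrite("pics/s13.png",cv2.resize(im,None,fx=5,fy=5,interpolation=cv2.INTER_CUBIC)[:,:,::-1])
E
```

```text
dist [  1.5  -4.2 -12.4] rotvec [0.    0.003 0.003] rows 2
[-1.1, -2.0, 6.2, 0.0, 0.002, 0.002, 60.0, -1.1, -2.0, 6.2, 0.0, 0.002, 0.002, 60.0, 0.0, 0.0, 0.0, 0.0, 0.0, 0.0, 60.0, 0.0, 0.0, 0.0, 0.0, 0.0, 0.0, 60.0, 0.0, 0.0, 0.0, 0.0, 0.0, 0.0, 60.0]
```

View pics/s13.png

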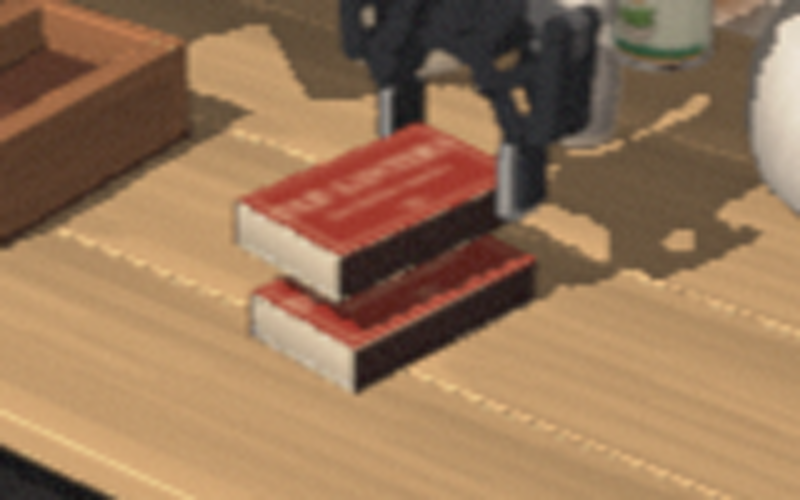

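Call:
step_arm(
  rows=[-1.1, -3, 4, 0, 0.002, 0.002, 60, -0.7, -2, 4, 0, 0.001, 0.002, 60, 0, -0.5, 4, 0, 0, 0, 60, 0, 0, 0, 0, 0, 0, 60, 0, 0, 0, 0, 0, 0, 60],
)

```text
time_s: 15.98
ee_pos: [539.3, -363.9, 71.3]
tcp_rot: [[-0.986, 0.167, 0.002], [0.167, 0.986, -0.001], [-0.002, -0.001, -1.0]]
contact_force: [0.1, -0.1, -1.5]
finger_gap: 64.9
```

```bash
python3 - <<'E'
from h import *
Rl=yawpitch(-.166,0)
t=np.array([492.1,-352.5,106.5])-Rl@[47.5,.5,-42]
plan(t,Rl,60,step=2,turn=.1)
im=eyes.get_image("scene")[200:300,200:360]; cv2.imwrite("pics/s14.png",cv2.resize(im,None,fx=5,fy=5,interpolation=cv2.INTER_CUBIC)[:,:,::-1])
E
```

```text
dist [-0.4  3.1 -6.8] rotvec [-0.001  0.002 -0.002] rows 4
[0.2, 0.7, 1.7, -0.0, 0.0, -0.0, 60.0, 0.2, 0.7, 1.7, -0.0, 0.0, -0.0, 60.0, 0.2, 0.7, 1.7, -0.0, 0.0, -0.0, 60.0, 0.2, 0.7, 1.7, -0.0, 0.0, -0.0, 60.0, 0.0, 0.0, 0.0, 0.0, 0.0, 0.0, 60.0]
```

View pics/s14.png

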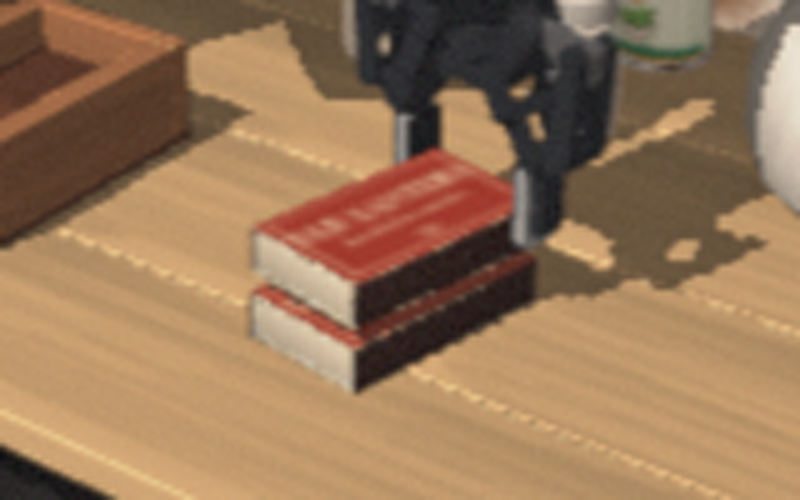

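Call:
step_arm(
  rows=[0, 0.7, 1.7, 0, 0, 0, 60, 0, 0.7, 1.7, 0, 0, 0, 60, 0, 0.3, 1.7, 0, 0, 0, 60, 0, 0, 1.5, 0, 0, 0, 60, 0, 0, 1, 0, 0, 0, 60],
)

```text
time_s: 16.65
ee_pos: [539.8, -362.2, 64.3]
tcp_rot: [[-0.986, 0.167, 0.002], [0.167, 0.986, -0.002], [-0.003, -0.002, -1.0]]
contact_force: [-1.4, 2.4, 5.3]
finger_gap: 64.6
```

```bash
python3 - <<'E'
from h import *
Rl=yawpitch(-.166,0)
t=np.array([492.1,-352.5,106.5])-Rl@[47.5,.5,-42]
plan(t,Rl,60,step=2,turn=.1)
im=eyes.get_image("scene")[200:300,200:360]; cv2.imwrite("pics/s15.png",cv2.resize(im,None,fx=5,fy=5,interpolation=cv2.INTER_CUBIC)[:,:,::-1])
E
```

```text
dist [-1.   1.4  0.2] rotvec [-0.002  0.003 -0.001] rows 1
[1.2, 1.2, -0.2, -0.002, 0.003, -0.001, 60.0, 0.0, 0.0, 0.0, 0.0, 0.0, 0.0, 60.0, 0.0, 0.0, 0.0, 0.0, 0.0, 0.0, 60.0, 0.0, 0.0, 0.0, 0.0, 0.0, 0.0, 60.0, 0.0, 0.0, 0.0, 0.0, 0.0, 0.0, 60.0]
```

View pics/s15.png

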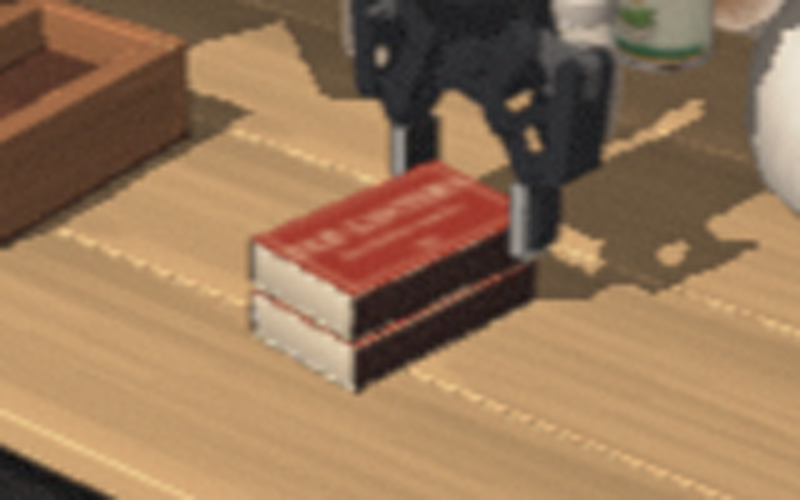

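Call:
step_arm(
  rows=[0, 0, 0, 0, 0, 0, 60, 0, 0, 0, 0, 0, 0, 68, 0, 0, 0, 0, 0, 0, 76, 0, 0, 0, 0, 0, 0, 85, 0, 0, -10, 0, 0, 0, 85],
)

```text
time_s: 17.32
ee_pos: [539.3, -361.8, 73.5]
tcp_rot: [[-0.986, 0.167, 0.001], [0.167, 0.986, -0.001], [-0.001, -0.001, -1.0]]
contact_force: [-0.4, 0.3, -0.7]
finger_gap: 85.2
```

Call:
step_arm(
  rows=[0, 0, -20, 0, 0, 0, 85, 0, 0, -40, 0, 0, 0, 85, 0, 0, -40, 0, 0, 0, 85, 0, 0, -30, 0, 0, 0, 85, 0, 0, 0, 0, 0, 0, 85],
)

```text
time_s: 17.95
ee_pos: [540.0, -362.4, 211.4]
tcp_rot: [[-0.986, 0.167, 0.004], [0.167, 0.986, -0.004], [-0.005, -0.003, -1.0]]
contact_force: [0.3, 0.5, -0.4]
finger_gap: 84.8
```

```bash
python3 - <<'E'
from h import *
s=telemetry.read_state();print(s["time_s"],np.round(s["ee_pos"],1),np.round(s["tcp_rot"],4).tolist())
im=eyes.get_image("wrist"); cv2.imwrite("pics/w16.png",im[:,:,::-1])
im=eyes.get_image("scene")[200:300,200:360]; cv2.imwrite("pics/s16.png",cv2.resize(im,None,fx=5,fy=5,interpolation=cv2.INTER_CUBIC)[:,:,::-1])
E
```

```text
17.95 [ 540.  -362.4  211.4] [[-0.986, 0.1665, 0.0044], [0.1665, 0.986, -0.0035], [-0.005, -0.0027, -1.0]]
```

View pics/w16.png

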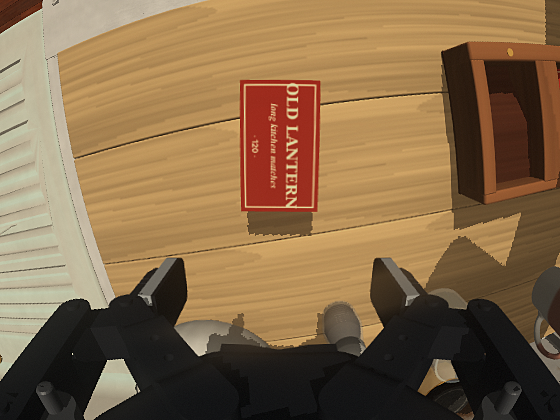

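View pics/s16.png

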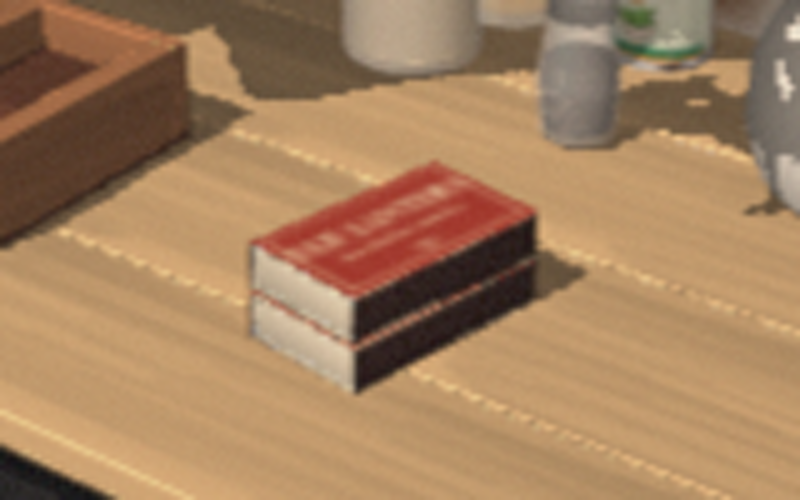

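```bash
python3 - <<'E'
from h import *
s=telemetry.read_state();ee,rot=np.array(s["ee_pos"]),np.array(s["tcp_rot"])
w=wray([(320.5,80.5),(239.8,80),(242.5,210.5),(317,212)],118,ee,rot)[:,:2]
a=(w[2]+w[3]-w[0]-w[1])/2; print(w.round(1),w.mean(0),np.linalg.norm(a),np.degrees(np.arctan2(a[1],a[0])))
print("cmd center",np.array([539.6,-362.0,0])+yawpitch(-.167,0)@[47.5,.5,-42])
# left box grasp
c,Rb=tipbox(1,0.5,-.3,-.02)
print(c,Rb[:,0])
Rt=yawpitch(.01,np.radians(27)); l=-Rt[:,0]
t=c+47*l+45*Rt[:,2]; print("grasp",t)
plan(t-70*Rt[:,2]+[0,0,5],Rt,85)
E
```

```text
[[ 443.7 -310.2]
 [ 432.7 -373.4]
 [ 538.7 -390.7]
 [ 550.4 -329.4]] [ 491.38667195 -350.9210841 ] 107.90261873904976 -9.735579541594367
cmd center [ 492.84393821 -353.61127626   42.        ]
[492.79684767 -15.8783518  114.38155128] [0.89104354 0.00405807 0.4538997 ]
grasp [555.10061147 -15.25529339  95.62381118]
dist [-15.  345.4 -44.7] rotvec [-0.041 -0.47  -0.174] rows 6
[12.0, 56.3, 7.5, -0.007, -0.078, -0.029, 85.0, 11.0, 56.6, 7.0, -0.007, -0.078, -0.029, 85.0, 9.9, 56.9, 6.5, -0.007, -0.078, -0.029, 85.0, 8.7, 57.1, 6.2, -0.007, -0.078, -0.029, 85.0, 7.5, 57.3, 6.0, -0.007, -0.078, -0.029, 85.0]
[6.3, 57.5, 5.8, -0.007, -0.078, -0.029, 85.0, 0.0, 0.0, 0.0, 0.0, 0.0, 0.0, 85.0, 0.0, 0.0, 0.0, 0.0, 0.0, 0.0, 85.0, 0.0, 0.0, 0.0, 0.0, 0.0, 0.0, 85.0, 0.0, 0.0, 0.0, 0.0, 0.0, 0.0, 85.0]
```

Call:
step_arm(
  rows=[10, 56, 5, -0.007, -0.078, -0.029, 85, 10, 56, 5, -0.007, -0.078, -0.029, 85, 9, 57, 5, -0.007, -0.078, -0.029, 85, 8, 57, 5, -0.007, -0.078, -0.029, 85, 7, 55, 4, -0.007, -0.078, -0.029, 85],
)

```text
time_s: 18.68
ee_pos: [526.2, -71.2, 169.2]
tcp_rot: [[-0.924, 0.02, 0.382], [0.024, 1.0, 0.005], [-0.382, 0.014, -0.924]]
contact_force: [0.8, 0.7, -0.5]
finger_gap: 85.1
```

```bash
python3 - <<'E'
from h import *
Rt=yawpitch(.01,np.radians(27)); t=np.array([555.1,-15.3,95.6])
plan(t-70*Rt[:,2]+[0,0,5],Rt,85)
E
```

```text
dist [-2.9 55.6 -6.2] rotvec [-0.    -0.079 -0.033] rows 1
[6.4, 55.4, 4.9, -0.0, -0.079, -0.033, 85.0, 0.0, 0.0, 0.0, 0.0, 0.0, 0.0, 85.0, 0.0, 0.0, 0.0, 0.0, 0.0, 0.0, 85.0, 0.0, 0.0, 0.0, 0.0, 0.0, 0.0, 85.0, 0.0, 0.0, 0.0, 0.0, 0.0, 0.0, 85.0]
```

Call:
step_arm(
  rows=[4, 35, 3, 0, -0.05, -0.02, 85, 2, 18, 2, 0, -0.029, -0.012, 85, 0, 3, 0, 0, 0, 0, 85, 0, 0, 0, 0, 0, 0, 85, 0, 0, 0, 0, 0, 0, 85],
)

```text
time_s: 19.3
ee_pos: [513.5, -9.0, 152.5]
tcp_rot: [[-0.897, -0.014, 0.441], [-0.011, 1.0, 0.009], [-0.441, 0.004, -0.897]]
contact_force: [0.3, -0.6, -0.0]
finger_gap: 84.9
```

```bash
python3 - <<'E'
from h import *
Rt=yawpitch(.01,np.radians(27)); t=np.array([555.1,-15.3,95.6])
s=telemetry.read_state()
im=eyes.get_image("wrist"); cv2.imwrite("pics/w17.png",im[:,:,::-1])
ee,rot=np.array(s["ee_pos"]),np.array(s["tcp_rot"]);print(ee)
for tt in (0,2,4):
  c,Rb=tipbox(1,tt,-.3,-.02); print(tt,np.round(wproj(c+SG@Rb.T,ee,rot)).tolist())
plan(t-20*Rt[:,2],Rt,85,n=3)
E
```

```text
[513.5415439   -9.03380255 152.51032948]
0 [[324.0, 84.0], [209.0, 84.0], [215.0, 265.0], [318.0, 266.0]]
2 [[323.0, 80.0], [209.0, 81.0], [214.0, 262.0], [318.0, 263.0]]
4 [[323.0, 77.0], [209.0, 77.0], [214.0, 259.0], [318.0, 260.0]]
dist [ 32.2  -6.2 -39.3] rotvec [ 0.005 -0.014  0.002] rows 3
[-3.8, -2.3, 16.5, 0.002, -0.005, 0.001, 85.0, -3.8, -2.2, 16.5, 0.002, -0.005, 0.001, 85.0, -3.7, -2.2, 16.5, 0.002, -0.005, 0.001, 85.0, 0.0, 0.0, 0.0, 0.0, 0.0, 0.0, 85.0, 0.0, 0.0, 0.0, 0.0, 0.0, 0.0, 85.0]
```

View pics/w17.png

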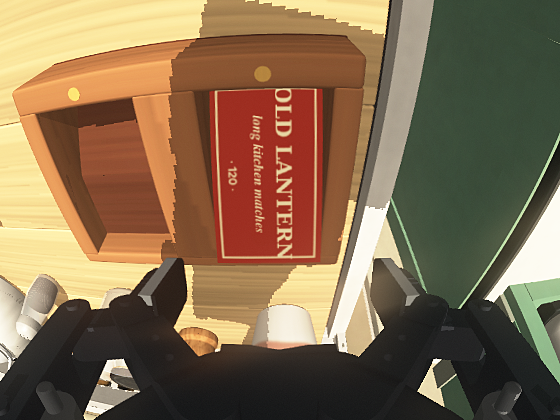

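```bash
python3 - <<'E'
from h import *
Rt=yawpitch(.02,np.radians(27)); t=np.array([553.9,-13,95])
plan(t-18*Rt[:,2],Rt,85,n=3)
E
```

```text
dist [ 31.9  -4.  -41.7] rotvec [ 0.    -0.014 -0.007] rows 3
[-3.4, -1.5, 17.2, 0.0, -0.005, -0.002, 85.0, -3.3, -1.5, 17.2, 0.0, -0.005, -0.002, 85.0, -3.2, -1.5, 17.2, 0.0, -0.005, -0.002, 85.0, 0.0, 0.0, 0.0, 0.0, 0.0, 0.0, 85.0, 0.0, 0.0, 0.0, 0.0, 0.0, 0.0, 85.0]
```

Call:
step_arm(
  rows=[-3.4, -1.5, 17, 0, -0.005, -0.002, 85, -3.3, -1, 17, 0, -0.005, -0.002, 85, -2.5, -0.5, 12, 0, -0.005, -0.002, 85, 0, 0, 0, 0, 0, 0, 85, 0, 0, 0, 0, 0, 0, 85],
)

```text
time_s: 19.98
ee_pos: [547.3, -15.7, 117.2]
tcp_rot: [[-0.888, -0.014, 0.459], [-0.012, 1.0, 0.006], [-0.459, -0.001, -0.889]]
contact_force: [0.2, -0.3, -0.7]
finger_gap: 84.5
```

```bash
python3 - <<'E'
from h import *
Rt=yawpitch(.02,np.radians(27)); t=np.array([553.9,-13,95])
plan(t,Rt,85,n=2)
im=eyes.get_image("wrist"); cv2.imwrite("pics/w18.png",im[:,:,::-1])
E
```

```text
dist [  6.6   2.7 -22.2] rotvec [-0.003  0.005 -0.005] rows 2
[2.1, 1.3, 11.4, -0.002, 0.003, -0.003, 85.0, 2.1, 1.3, 11.4, -0.002, 0.003, -0.003, 85.0, 0.0, 0.0, 0.0, 0.0, 0.0, 0.0, 85.0, 0.0, 0.0, 0.0, 0.0, 0.0, 0.0, 85.0, 0.0, 0.0, 0.0, 0.0, 0.0, 0.0, 85.0]
```

View pics/w18.png

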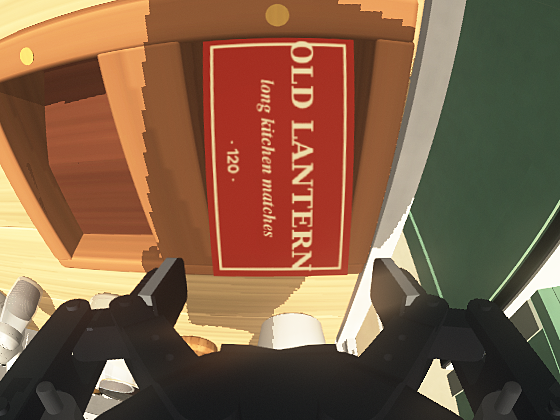

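Call:
step_arm(
  rows=[2, 0.6, 9, -0.001, 0.003, 0, 85, 2, 0.4, 9, -0.001, 0.003, 0, 85, 1, 0, 5, 0, 0, 0, 85, 0, 0, 0, 0, 0, 0, 85, 0, 0, 0, 0, 0, 0, 85],
)

```text
time_s: 20.65
ee_pos: [553.7, -14.3, 93.5]
tcp_rot: [[-0.891, -0.015, 0.454], [-0.013, 1.0, 0.008], [-0.454, 0.001, -0.891]]
contact_force: [0.0, 0.4, 0.2]
finger_gap: 84.8
```

```bash
python3 - <<'E'
from h import *
Rt=yawpitch(.02,np.radians(27)); t=np.array([553.9,-15,95])
plan(t,Rt,85,n=1)
im=eyes.get_image("wrist"); cv2.imwrite("pics/w19.png",im[:,:,::-1])
E
```

```text
dist [ 0.2 -0.7  1.5] rotvec [-0.001 -0.    -0.005] rows 1
[-0.9, -0.7, -1.2, -0.001, -0.0, -0.005, 85.0, 0.0, 0.0, 0.0, 0.0, 0.0, 0.0, 85.0, 0.0, 0.0, 0.0, 0.0, 0.0, 0.0, 85.0, 0.0, 0.0, 0.0, 0.0, 0.0, 0.0, 85.0, 0.0, 0.0, 0.0, 0.0, 0.0, 0.0, 85.0]
```

View pics/w19.png

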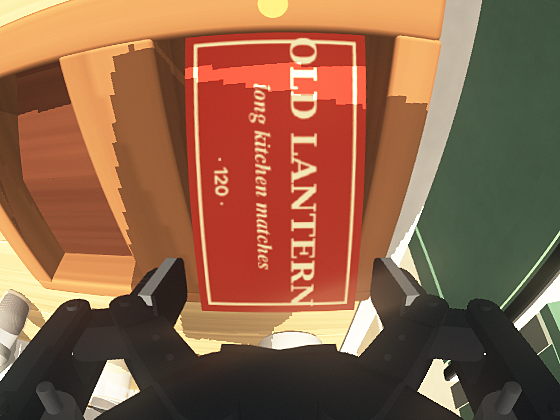

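Call:
step_arm(
  rows=[-2, 0, -2, 0, 0, 0, 85, 0, 0, 0, 0, 0, 0, 60, 0, 0, 0, 0, 0, 0, 60, 0, 0, 0, 0, 0, 0, 60, 0, 0, 0, 0, 0, 0, 60],
)

```text
time_s: 21.32
ee_pos: [554.6, -14.4, 97.3]
tcp_rot: [[-0.891, -0.015, 0.454], [-0.013, 1.0, 0.008], [-0.454, 0.001, -0.891]]
contact_force: [-1.7, 0.1, 1.0]
finger_gap: 64.7
```

Call:
step_arm(
  rows=[-4, 0, -7, 0, 0, 0, 60, -8, 0, -13, 0, 0, 0, 60, -10, 0, -18, 0, 0, 0, 60, -12, 0, -22, 0, 0, 0, 60, -12, 0, -22, 0, 0, 0, 60],
)

```text
time_s: 21.95
ee_pos: [555.9, -13.9, 191.3]
tcp_rot: [[-0.894, -0.015, 0.449], [-0.012, 1.0, 0.009], [-0.449, 0.002, -0.894]]
contact_force: [0.9, -0.4, -0.5]
finger_gap: 64.7
```

```bash
python3 - <<'E'
from h import *
im=eyes.get_image("wrist"); cv2.imwrite("pics/w20.png",im[:,:,::-1])
cv2.imwrite("pics/w20z.png",cv2.resize(np.vstack([im[15:60,170:390],im[270:320,170:390]]),None,fx=3.5,fy=3.5,interpolation=cv2.INTER_CUBIC)[:,:,::-1])
E
```

```text
(no output)
```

View pics/w20.png

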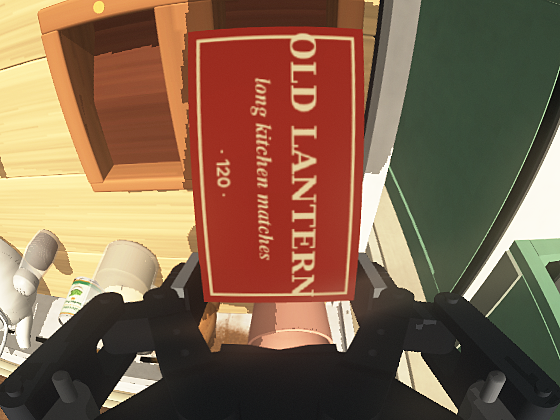

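View pics/w20z.png

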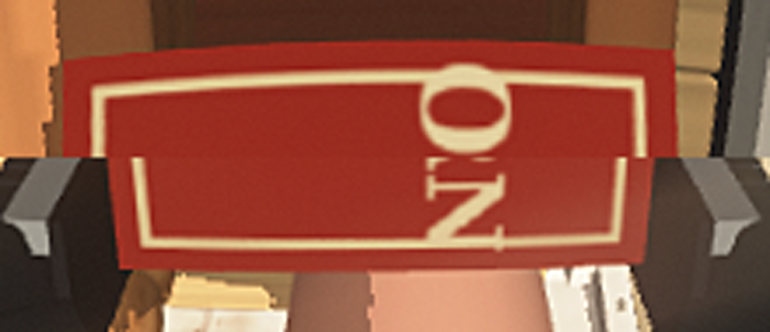

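```bash
python3 - <<'E'
from h import *
print("box1 again");c1,_=heldfit([(368.5,32),(192.3,32),(204,302),(353.6,303)])
c,Rb=heldfit([(362.6,29.3),(188,32.1),(204,301.6),(353.1,299.9)])
# box1 was placed with ee (539.6,-362.0) rot yaw -.167
R1=yawpitch(-.167,0)
dl=R.from_matrix(RB0.T@Rb).as_rotvec(); print(dl)
tgt=np.array([539.6,-362,0])+R1@c1
far=Rb[:,0]; print("far dir in tool",far)
# tool yaw so far dir world = -.167
for yaw in (-.167-.02,-.167+.02,-.167):
    Rl=yawpitch(yaw,0); d=Rl@far; print(yaw,np.arctan2(d[1],d[0]))
    t=tgt-Rl@c; print("  ee xy",t[:2])
E
```

```text
box1 again
held c [ 47.4   1.1 -41.3] rv [ 0.01   0.014 -0.004] res [-0.2  0.3 -0.1 -0.3  0.  -0.1  0.2  0.1  0.2  0.3]
held c [ 48.1   0.  -40.6] rv [0.    0.009 0.011] res [ 0.   0.3 -0.2 -0.  -0.3 -0.2  0.4 -0.   0.   0.2]
[0.00028973 0.00942419 0.01144943]
far dir in tool [-0.99989005  0.01145037  0.00942218]
-0.187 -0.17554887067884947
  ee xy [ 540.287827   -361.97212407]
-0.14700000000000002 -0.13554887067884952
  ee xy [ 540.60869264 -360.07479171]
-0.167 -0.1555488706788495
  ee xy [ 540.45774679 -361.02506227]
```

```bash
python3 - <<'E'
from h import *
plan([540.3,-361.7,150],yawpitch(-.182,0),60,step=36,turn=.1)
E
```

```text
dist [ -18.8 -347.3  -46.2] rotvec [0.047 0.472 0.193] rows 10
[4.2, -34.7, 3.0, 0.005, 0.047, 0.019, 60.0, 3.4, -34.8, 3.3, 0.005, 0.047, 0.019, 60.0, 2.6, -34.8, 3.6, 0.005, 0.047, 0.019, 60.0, 1.7, -34.8, 3.9, 0.005, 0.047, 0.019, 60.0, 0.9, -34.8, 4.1, 0.005, 0.047, 0.019, 60.0]
[-0.0, -34.8, 4.3, 0.005, 0.047, 0.019, 60.0, -0.9, -34.8, 4.5, 0.005, 0.047, 0.019, 60.0, -1.8, -34.7, 4.6, 0.005, 0.047, 0.019, 60.0, -2.7, -34.7, 4.6, 0.005, 0.047, 0.019, 60.0, -3.5, -34.6, 4.6, 0.005, 0.047, 0.019, 60.0]
```

Call:
step_arm(
  rows=[4.2, -34.7, 1, 0.005, 0.047, 0.019, 60, 3.4, -34.8, 1, 0.005, 0.047, 0.019, 60, 2.6, -34.8, 1, 0.005, 0.047, 0.019, 60, 1.7, -34.8, 2, 0.005, 0.047, 0.019, 60, 0.9, -34.8, 2, 0.005, 0.047, 0.019, 60],
)

```text
time_s: 22.62
ee_pos: [546.0, -190.7, 184.4]
tcp_rot: [[-0.969, 0.08, 0.233], [0.08, 0.997, -0.009], [-0.233, 0.01, -0.972]]
contact_force: [-0.3, 0.5, -0.6]
finger_gap: 64.9
```

Call:
step_arm(
  rows=[0, -34.8, 3, 0.005, 0.047, 0.019, 60, -0.9, -34.8, 3, 0.005, 0.047, 0.019, 60, -1.8, -34.7, 4, 0.005, 0.047, 0.019, 60, -2.7, -30, 4, 0.005, 0.047, 0.019, 60, -3.5, -20, 4.6, 0.005, 0.047, 0.019, 60],
)

```text
time_s: 23.25
ee_pos: [539.6, -352.6, 163.3]
tcp_rot: [[-0.983, 0.181, -0.006], [0.181, 0.983, -0.004], [0.005, -0.005, -1.0]]
contact_force: [0.6, -0.1, -1.1]
finger_gap: 64.7
```

```bash
python3 - <<'E'
from h import *
plan([540.3,-361.7,115],yawpitch(-.182,0),60,step=20,turn=.1)
E
```

```text
dist [  0.7  -9.1 -48.3] rotvec [-0.005 -0.005  0.   ] rows 3
[-0.9, -2.9, 16.1, -0.002, -0.002, 0.0, 60.0, -0.8, -2.9, 16.1, -0.002, -0.002, 0.0, 60.0, -0.8, -2.9, 16.1, -0.002, -0.002, 0.0, 60.0, 0.0, 0.0, 0.0, 0.0, 0.0, 0.0, 60.0, 0.0, 0.0, 0.0, 0.0, 0.0, 0.0, 60.0]
```

Call:
step_arm(
  rows=[-0.5, -2.5, 15, -0.002, -0.002, 0, 60, -0.5, -2.5, 15, -0.002, -0.002, 0, 60, 0, -1, 15, -0.001, -0.001, 0, 60, 0, 0, 3, 0, 0, 0, 60, 0, 0, 0, 0, 0, 0, 60],
)

```text
time_s: 23.88
ee_pos: [537.8, -356.4, 109.0]
tcp_rot: [[-0.984, 0.18, -0.002], [0.18, 0.984, 0.005], [0.003, 0.004, -1.0]]
contact_force: [0.2, -0.4, -0.1]
finger_gap: 64.4
```

```bash
python3 - <<'E'
from h import *
plan([540.3,-361.7,96],yawpitch(-.182,0),60,step=5,turn=.1)
im=eyes.get_image("scene")[200:300,200:360]; cv2.imwrite("pics/s21.png",cv2.resize(im,None,fx=5,fy=5,interpolation=cv2.INTER_CUBIC)[:,:,::-1])
E
```

```text
dist [  2.5  -5.3 -13. ] rotvec [ 0.004 -0.003  0.001] rows 3
[-1.1, -1.6, 4.3, 0.001, -0.001, 0.0, 60.0, -1.1, -1.6, 4.3, 0.001, -0.001, 0.0, 60.0, -1.1, -1.6, 4.3, 0.001, -0.001, 0.0, 60.0, 0.0, 0.0, 0.0, 0.0, 0.0, 0.0, 60.0, 0.0, 0.0, 0.0, 0.0, 0.0, 0.0, 60.0]
```

View pics/s21.png

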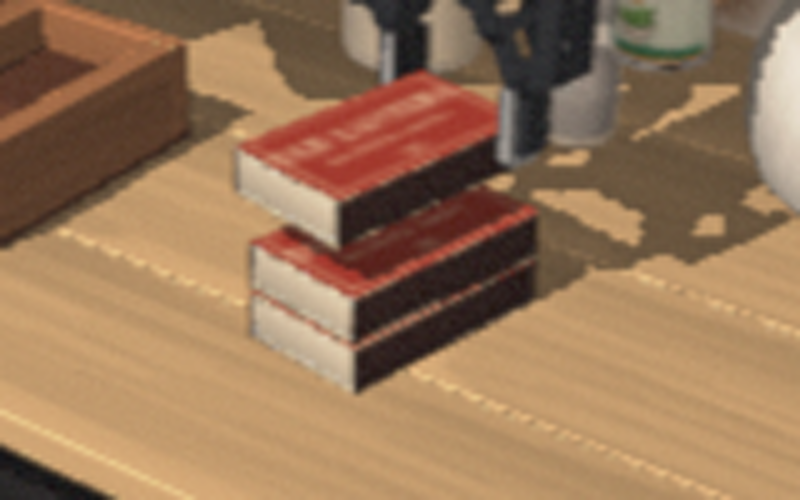

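Call:
step_arm(
  rows=[-1.1, -2, 4, 0.001, -0.001, 0, 60, -1.1, -1.6, 4, 0.001, -0.001, 0, 60, -0.5, -1, 4, 0, 0, 0, 60, 0, 0, 0, 0, 0, 0, 60, 0, 0, 0, 0, 0, 0, 60],
)

```text
time_s: 24.55
ee_pos: [541.0, -362.4, 98.3]
tcp_rot: [[-0.984, 0.179, 0.003], [0.179, 0.984, -0.0], [-0.003, 0.0, -1.0]]
contact_force: [-0.4, 0.4, -0.6]
finger_gap: 64.7
```

```bash
python3 - <<'E'
from h import *
plan([540.3,-361.7,88],yawpitch(-.182,0),60,step=2,turn=.1)
im=eyes.get_image("scene")[200:300,200:360]; cv2.imwrite("pics/s22.png",cv2.resize(im,None,fx=5,fy=5,interpolation=cv2.INTER_CUBIC)[:,:,::-1])
E
```

```text
dist [ -0.7   0.7 -10.3] rotvec [0.    0.003 0.002] rows 6
[0.1, 0.1, 1.7, 0.0, 0.0, 0.0, 60.0, 0.1, 0.1, 1.7, 0.0, 0.0, 0.0, 60.0, 0.1, 0.1, 1.7, 0.0, 0.0, 0.0, 60.0, 0.1, 0.1, 1.7, 0.0, 0.0, 0.0, 60.0, 0.1, 0.1, 1.7, 0.0, 0.0, 0.0, 60.0]
[0.1, 0.1, 1.7, 0.0, 0.0, 0.0, 60.0, 0.0, 0.0, 0.0, 0.0, 0.0, 0.0, 60.0, 0.0, 0.0, 0.0, 0.0, 0.0, 0.0, 60.0, 0.0, 0.0, 0.0, 0.0, 0.0, 0.0, 60.0, 0.0, 0.0, 0.0, 0.0, 0.0, 0.0, 60.0]
```

View pics/s22.png

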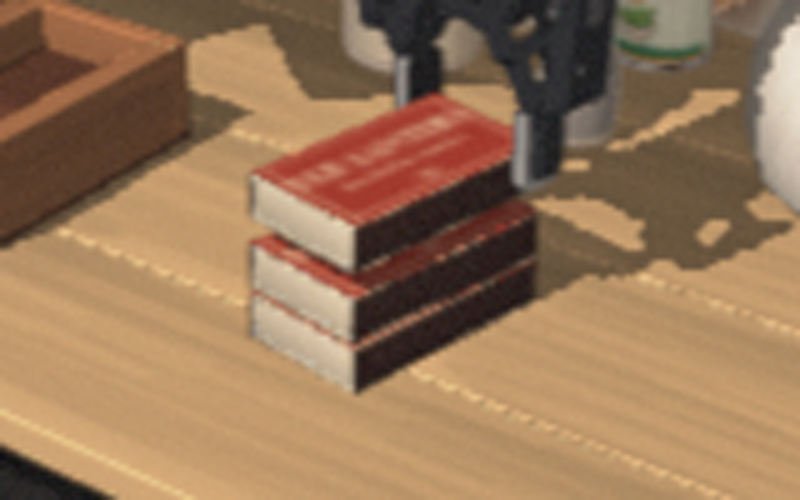

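Aligned in the scene view (left edges at column ~250, front corners ~357). Lowering to contact.

Call:
step_arm(
  rows=[0.4, 0.2, 2.5, 0, 0.002, 0, 60, 0.2, 0.1, 2, 0, 0, 0, 60, 0.1, 0.1, 2, 0, 0, 0, 60, 0, 0, 1.5, 0, 0, 0, 60, 0, 0, 0, 0, 0, 0, 60],
)

```text
time_s: 25.22
ee_pos: [540.3, -361.7, 89.7]
tcp_rot: [[-0.984, 0.179, 0.001], [0.179, 0.984, 0.0], [-0.001, 0.001, -1.0]]
contact_force: [0.2, -0.4, -1.4]
finger_gap: 64.8
```

Call:
step_arm(
  rows=[0, 0, 1.2, 0, 0, 0, 60, 0, 0, 1.2, 0, 0, 0, 60, 0, 0, 1, 0, 0, 0, 60, 0, 0, 1, 0, 0, 0, 60, 0, 0, 0, 0, 0, 0, 60],
)

```text
time_s: 25.85
ee_pos: [540.7, -362.1, 87.8]
tcp_rot: [[-0.984, 0.179, 0.002], [0.179, 0.984, -0.001], [-0.002, -0.001, -1.0]]
contact_force: [0.1, 0.3, -0.9]
finger_gap: 64.5
```

```bash
python3 - <<'E'
from h import *
im=eyes.get_image("scene")[200:300,200:360]; cv2.imwrite("pics/s23.png",cv2.resize(im,None,fx=5,fy=5,interpolation=cv2.INTER_CUBIC)[:,:,::-1])
E
```

```text
(no output)
```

View pics/s23.png

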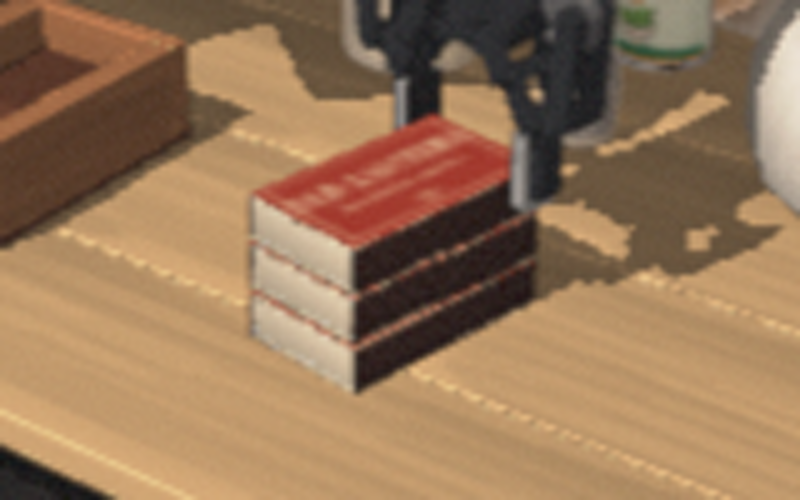

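Call:
step_arm(
  rows=[0, 0, 1, 0, 0, 0, 60, 0, 0, 0, 0, 0, 0, 68, 0, 0, 0, 0, 0, 0, 76, 0, 0, 0, 0, 0, 0, 85, 0, 0, -8, 0, 0, 0, 85],
)

```text
time_s: 26.52
ee_pos: [540.3, -361.7, 94.0]
tcp_rot: [[-0.984, 0.18, 0.0], [0.18, 0.984, 0.0], [-0.0, 0.0, -1.0]]
contact_force: [-0.9, -0.2, 0.5]
finger_gap: 85.3
```

Call:
step_arm(
  rows=[0, 0, -20, 0, 0, 0, 85, 0, 0, -40, 0, 0, 0, 85, 0, 0, -40, 0, 0, 0, 85, 0, 0, -30, 0, 0, 0, 85, 0, 0, 0, 0, 0, 0, 85],
)

```text
time_s: 27.15
ee_pos: [540.6, -362.1, 230.1]
tcp_rot: [[-0.984, 0.18, 0.002], [0.18, 0.984, -0.001], [-0.002, -0.001, -1.0]]
contact_force: [0.1, -0.2, 0.2]
finger_gap: 85.0
```

```bash
python3 - <<'E'
from h import *
s=telemetry.read_state();ee,rot=np.array(s["ee_pos"]),np.array(s["tcp_rot"]);print(s["time_s"],ee)
im=eyes.get_image("wrist"); cv2.imwrite("pics/w24.png",im[:,:,::-1])
im=eyes.get_image("scene")[200:300,200:360]; cv2.imwrite("pics/s24.png",cv2.resize(im,None,fx=5,fy=5,interpolation=cv2.INTER_CUBIC)[:,:,::-1])
E
```

```text
27.15 [ 540.56584357 -362.10463448  230.13281032]
```

View pics/w24.png

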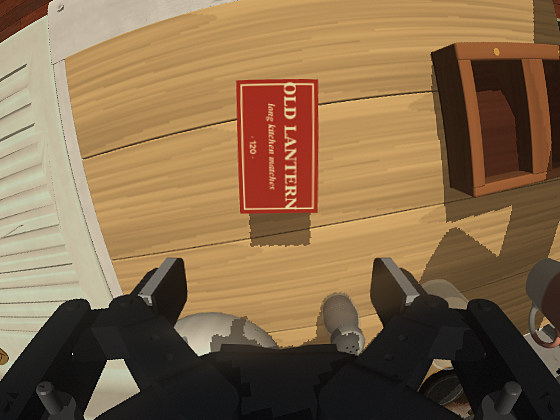

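View pics/s24.png

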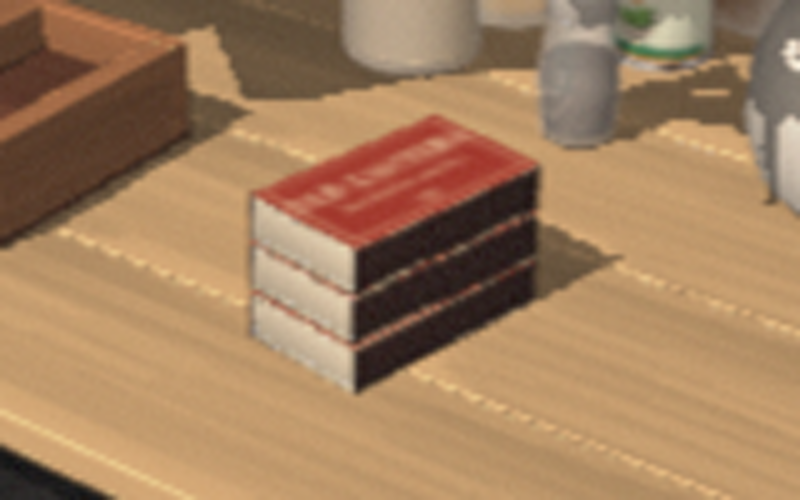

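```bash
python3 - <<'E'
from h import *
from rig import ticket
s=telemetry.read_state();ee,rot=np.array(s["ee_pos"]),np.array(s["tcp_rot"])
w=wray([(318.5,79.5),(237,80),(240,213),(317,212.5)],141,ee,rot)[:,:2]
a=(w[2]+w[3]-w[0]-w[1])/2; print(w.mean(0),np.linalg.norm(a),np.degrees(np.arctan2(a[1],a[0])))
print(ticket.sign_off())
E
```

```text
[ 491.76414835 -351.33546797] 107.92603726560502 -10.050185182216564
the job is handed in; nothing more can be done
None
```

I emptied the caddy and handed the job in. All three matchboxes stand in one column, and handing in gave no verdict. I tipped both boxes by pressing their brass-dot ends, then lifted each out by its raised end and set it on the lone box, lowering in 1–2 mm steps until it touched.

**Last checks:**
- **Alignment:** the wrist camera put the three box centres within about 1 mm of each other horizontally (limit 12 mm), at about (492, -351). Their long sides agreed within about 0.4° (limit 8.6°).
- **Column:** the last scene picture shows it upright, with flush edges and the gripper clear above. I checked flatness and height only by eye.
- **Surroundings:** in the crops I looked at, the bottom box, candle and shaker looked to be in their original places. I did not re-measure them at the end, and the mug I did not check specifically.
- **Time:** about 27 s of the 62 s allowed.

**Disagreements:**
- The real fingertips lie about 36 mm short of the reported TCP when closed and about 49 mm when open. The wrist pictures showed this, and pressing the boxes bore it out, so I set the depths from those.
- The top and wrist cameras differed by about 2 mm on the bottom box's y position, so I used a value between them.

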